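# Scrub out the glue pot and hang the brush back

### The job

Swing the glue pot's blue cover fully aside, take the long brush from its rack and scrub the pot: two full strokes, each going down until the bristles press gently on the bottom and then up to the rim. Then hang the brush back in the rack by its collar, upright as it was, let it go, and only then swing the cover fully shut. Leave the mallet, the tin and the level where they are.

Things in the scene. Friction and masses are not known exactly. Their poses are not given: they have to be found in the camera images.
- pot: Round upright aluminium pot on a wooden block (120 x 150 x 20 mm), fixed to the bench. Outer diameter 88 mm, inner 80 mm, rim 125 mm above the bench. Origin on the pot's axis at bench level, z up. The cover's pivot post (14 mm thick, top 145 mm above the bench) is 60 mm from the pot's axis on the pot's +y side. Stands left or right on the bench, turned up to 0.35 rad.
- pot_floor (a point): Centre of the pot's inner floor, 26 mm above the bench and 99 mm below the rim; axes as the pot's, z up.
- lid (a joint): Angle of the blue cover on its vertical pivot: 0 = shut over the pot (stop); grows clockwise seen from above, stop at 2.1. At angle q the cover points from the pivot along the pot's -y axis turned clockwise by q (q = pi/2: along the pot's -x, towards the robot). The mouth is clear above 1.75. Friction about 0.05 N m, stays where left. Starts at 0 to 0.4.
- lid_pivot (a point): On the axis of the cover's pivot, at the level of the cover's top face (135 mm above the bench). The axis is vertical; this point does not move.
- lid_tab (a point): Centre of the upright yellow tab on the cover, to push it by: 8 mm thick, 45 mm long along the cover's radius (55 to 100 mm from the pivot axis), 25 mm high, top 160 mm above the bench. This point is 147 mm above the bench, 78 mm from the pivot axis. The cover is a blue disc 94 mm across, 6 mm thick, its centre 60 mm from the pivot.
- brush_handle (a point): Centre of the brush's orange grip (24 mm thick, 67 mm long). The brush hangs upright, 200 mm long, about 0.11 kg: at the bottom a green bristle head (60 mm across, 55 mm long), then a 12 mm steel rod, a black collar disc (44 mm across, 8 mm thick) and the grip. This point is 41 mm above the collar's underside, 166 mm above the lower end, 34 mm below the top.
- brush_collar (a point): On the brush's axis at the underside of the black collar, 125 mm above the lower end; z along the brush towards the grip. Hanging in the rack this is at rack_seat.
- brush_end (a point): Centre of the lower end face of the bristle head. The bristles give: pressed endways the head is pushed up along the rod by up to 12 mm with 350 N/m (about 2 N at 6 mm), then it is hard.
- brush: The whole brush, origin on its axis at the lower end (bristles not pressed), z up along it.
- rack: Brush rack fixed to the bench; origin on the bench under the seat, z up. Base board 140 x 120 x 16 mm; wooden column 70 mm wide on its +x side, 36 mm from the seat. Two level steel prongs run from the column to the rack's -x, 24 mm apart, each 16 mm wide, ending 42 mm from the seat with 6 mm high turned-up lips (top 171 mm above the bench, the highest point). Turned up to 0.35 rad.
- rack_seat (a point): Place of the collar's underside: midway between the prongs, level with their tops, 165 mm above the bench; axes as the rack's. The rod hangs between the prongs, the collar lies on them. The bristle head does not pass between them: lift the brush 10 to 40 mm, then take it out along the rack's -x, at least 80 mm, before raising it; hang it back in reverse.
- mallet: Bystander: wooden mallet lying on the bench, 235 mm long, head 60 mm high. Origin under it.
- tin: Bystander: tin with a red label, diameter 74 mm, 90 mm high. Origin at its underside.
- level: Bystander: yellow spirit level 200 x 40 x 24 mm lying on the bench. Origin at its underside.
Mind the look-alikes: they are no part of the job. Of the things like the brush, leave any that is purple or yellow; of the rest the larger one is meant.

How it is judged:
By the outcome, as a careful person would: the job done as asked, in the order asked, and still so for the second after the job is handed in, with the robot touching nothing.
It also fails if it takes over 72 s, if anything falls off the work surface, if the arm or the gripper's body presses on something with over 40 N, if the wrist force passes 120 N, or if a joint passes its speed limit or range.

### The arm

A 6-joint arm with a two-finger parallel gripper is mounted at the origin on the work surface. World frame = base frame: x ahead of the robot, y to its left, z up, the work surface at z = 0. Lengths are in m, angles in rad, forces in N, time in s.
With the tool pointing down it reaches from about 0.325 to 0.85 m from the base axis. Payload 4.4 kg.
Tool frame: the origin (TCP) lies at the very end of the fingers, on their centre line; the grasp point (between the pads) lies 19 mm behind it; z points along the fingers, y is the direction in which the jaws open and shut (so a half turn about z gives the same grasp; the last joint's range is limited). The gripper opens to 94 mm and grips with 3 to 60 N. Pads are 16 mm wide; open, the fingers measure 119 mm over their backs; the gripper's body (75 mm by 177 mm) begins 78 mm behind the grasp point.
Start: joints at [1.159, 0.207, 1.542, -0, 1.393, -0.15], TCP at [0.149, 0.555, 0.205] pointing down, gripper open.
Joint ranges: [-2.73, 2.73], [-0.86, 2.22], [0.23, 2.46], [-1.11, 4.25], [0.08, 2.63], [-2.82, 2.82]. Speed limits (rad/s): [2.79, 2.79, 3.14, 3.14, 3.14, 3.14].

### API

Orientations are given as a unit quaternion [x, y, z, w].
In Python, from plant import robot, eyes gives the robot as it stands. The module is installed in compiled form; this text tells all that it offers.
- The arm moves only by the tool servo_tool, never from a script. Its argument "targets" is a list of rows, each an object with "linear": the shift along the tool's x, y, z in mm, a list of three; "yaw": the turn about the tool's z in degrees; "gripper": the opening, from 0 (shut) to 1 (fully open). A call has 1 to 20 rows; each row shifts and turns the commanded pose from where the row before left it, along the tool's axes as they then stand; what a row does not reach is not made up. A row lasts 1/10 s, in which the tool goes at most 50 mm and 8.59 degrees, less where a joint would pass 70% of its speed; a pose out of reach is approached as far as the arm can. A call is refused whole if a number of a shift passes 50 or a number of a turn 8.59, either way. A call with a gripper value outside its range is refused whole. The fingers move at their own pace and stop on an object; "newtons" is the grip in N (left out, the last holds). Time passes only in rows, so rows that do not move let the fingers close. It gives the time, the measured TCP pose, the force and the opening at its end, in the units of the state.
- robot.state(): the state, without advancing time (a new reading comes with each control period).
- eyes.capture(name): name is "scene" or "top" or "wrist"; returns the picture (384x512x3 uint8, red, green, blue); there is no depth.
- eyes.camera_model(name): a dict with "mtx" (3x3 intrinsics, pixels), "eye" and "attitude" of the camera in the world; the wrist camera has in their place "tool_from_camera" (4x4, takes a point from camera to tool coordinates, whose origin is the TCP and whose axes are the flange's). Camera axes: x right, y down, z forward; pixel columns grow to the right and rows downward; lengths in m; the calibration is good to about 2 mm. A picture is of the moment at which its call begins: read the wrist's pose just before it. camera_model takes no time and is no camera call.
- robot.close_job(): hands the job in, once; it reports no verdict.
The state is a dict: "time_s": time; "joints": joint angles; "dq": joint speeds; "joint_efforts": joint torques, N m; "position": TCP position; "orientation": TCP orientation; "force": force on the tool from outside, world axes, zero at the start; "moment": the same for the moment, N m; "grip_width": finger opening in m.
Only numpy, scipy, OpenCV 4.12 (cv2) and the standard library are available. Lean on these libraries where they do the work, as an engineer would, in place of code of your own. Each camera call takes 0.05 s, during which the arm holds its last target.

## Working session

There is one attempt and no reset: what is moved stays moved. The work goes in short steps, Python scripts to look and compute and a tool call to move; the robot and the scene stay as the last step left them, time stands still between calls to the robot, and variables do not carry over. Pictures are saved under pics/ and viewed, and the job is handed in when it is done.

Besides the shell and the picture viewer there is one more tool, called after "Emit:" as name(argument=value, ...) on one line, values as JSON. servo_tool: Moves the arm, as the interface text tells. Its arguments: {"type":"object","properties":{"targets":{"type":"array","items":{"type":"object","properties":{"linear":{"type":"array","items":{"type":"number"}},"yaw":{"type":"number"},"gripper":{"type":"number"}}}},"newtons":{"type":"number"}},"required":["targets"]}

```bash
mkdir -p pics; python3 - <<'E'
from plant import robot, eyes
import cv2
s=robot.state(); print(s)
for n in("scene","top","wrist"):
    im=eyes.capture(n); cv2.imwrite(f"pics/{n}0.png",cv2.cvtColor(im,cv2.COLOR_RGB2BGR)); print(n,eyes.camera_model(n))
E
```

```text
{'time_s': 0.0, 'joints': array([ 1.15850882e+00,  2.07424216e-01,  1.54292379e+00,  1.75745897e-05,
        1.39348727e+00, -1.50457496e-01]), 'dq': array([ 0.00183594, -0.00053381,  0.00160071,  0.0009849 ,  0.0002217 ,
       -0.00097295]), 'joint_efforts': array([ 2.37683969e-03, -3.70881379e+01, -2.81415814e+01,  6.98120054e-02,
        3.61345557e-02, -1.64482353e-04]), 'position': array([0.1484982 , 0.55467308, 0.20430272]), 'orientation': array([ 1.30542836e-01,  9.91442036e-01, -1.07481300e-03, -3.19666697e-04]), 'force': array([-0.54643611, -0.82093466, -0.3338747 ]), 'moment': array([-0.01270999, -0.03069422,  0.01333448]), 'grip_width': 0.09393289883296992}
scene {'mtx': array([[388.95609789,   0.        , 258.28268964],
       [  0.        , 388.95609789, 188.17115508],
       [  0.        ,   0.        ,   1.        ]]), 'eye': array([0.95666909, 0.30588825, 0.86808017]), 'attitude': array([ 0.43886674,  0.86141728, -0.2274    , -0.1168139 ])}
top {'mtx': array([[388.98244351,   0.        , 244.659043  ],
       [  0.        , 388.98244351, 198.03927079],
       [  0.        ,   0.        ,   1.        ]]), 'eye': array([0.51819034, 0.06729298, 1.10469359]), 'attitude': array([ 0.70932934, -0.70272414,  0.04117634, -0.03653999])}
wrist {'mtx': array([[311.47387534,   0.        , 254.51658112],
       [  0.        , 311.47387534, 191.38630602],
       [  0.        ,   0.        ,   1.        ]]), 'tool_from_camera': array([[-1.21391068e-03, -9.71277615e-01, -2.37946048e-01,
         6.76908387e-02],
       [ 9.99999065e-01, -1.32884883e-03,  3.22642765e-04,
        -2.37777980e-03],
       [-6.29570021e-04, -2.37945433e-01,  9.71278320e-01,
        -1.79643852e-01],
       [ 0.00000000e+00,  0.00000000e+00,  0.00000000e+00,
         1.00000000e+00]])}
```

View pics/top0.png

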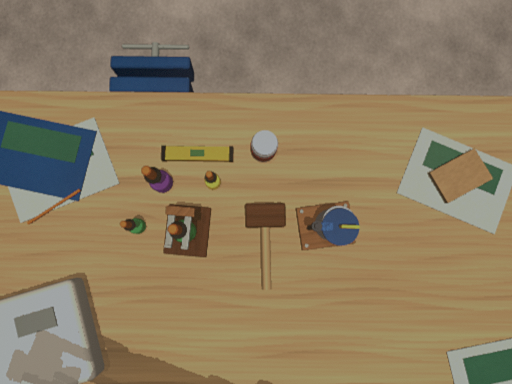

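View pics/scene0.png

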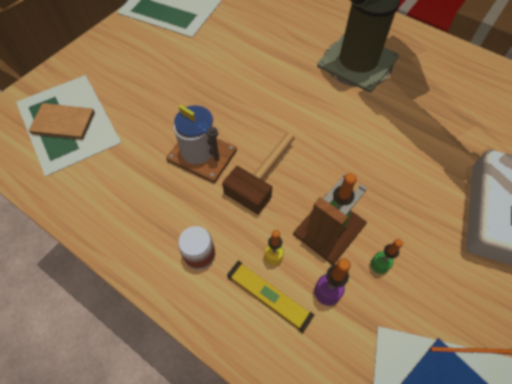

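View pics/wrist0.png

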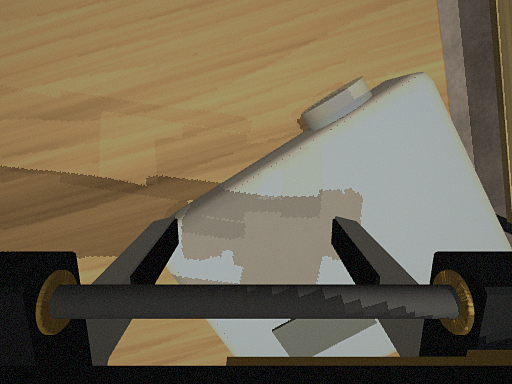

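The top view has four brush-like things:
- a green one in the rack at (178,230)
- a small free-standing green one at (133,226)
- a purple one at (155,178)
- a yellow one at (211,180)

The rack one is green and the larger of the two that are left once purple and yellow are ruled out. I'll confirm that in enlarged crops.

```bash
cat > h.py <<'E'
import numpy as np, cv2
from scipy.spatial.transform import Rotation as R
def ray(cm,u,v):
    d=np.linalg.inv(cm['mtx'])@np.array([u,v,1.]); return cm['eye'],R.from_quat(cm['attitude']).as_matrix()@d
def atz(cm,u,v,z):
    e,d=ray(cm,u,v); return e+d*(z-e[2])/d[2]
def proj(cm,P):
    p=R.from_quat(cm['attitude']).as_matrix().T@(np.asarray(P,float)-cm['eye']); q=cm['mtx']@p; return q[:2]/q[2]
E
python3 - <<'E'
import cv2
def crop(n,x,y,w,h,k,o):
    a=cv2.imread(f"pics/{n}.png")[y:y+h,x:x+w]; cv2.imwrite(f"pics/{o}.png",cv2.resize(a,None,fx=k,fy=k,interpolation=cv2.INTER_CUBIC))
crop("top0",110,160,130,100,6,"c_rack"); crop("top0",285,190,90,70,8,"c_pot")
crop("scene0",160,90,90,95,6,"c_spot"); crop("scene0",285,165,90,105,5.5,"c_srack")
E
```

```text
(no output)
```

View pics/c_rack.png

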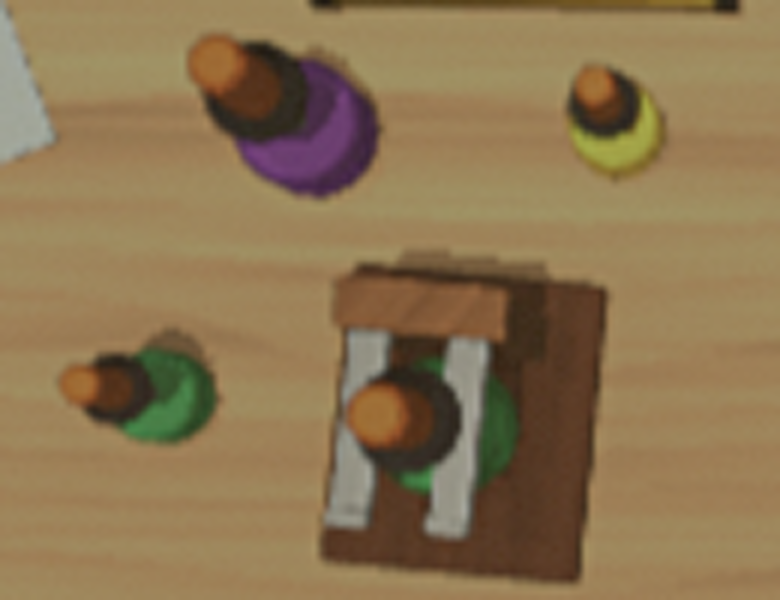

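View pics/c_pot.png

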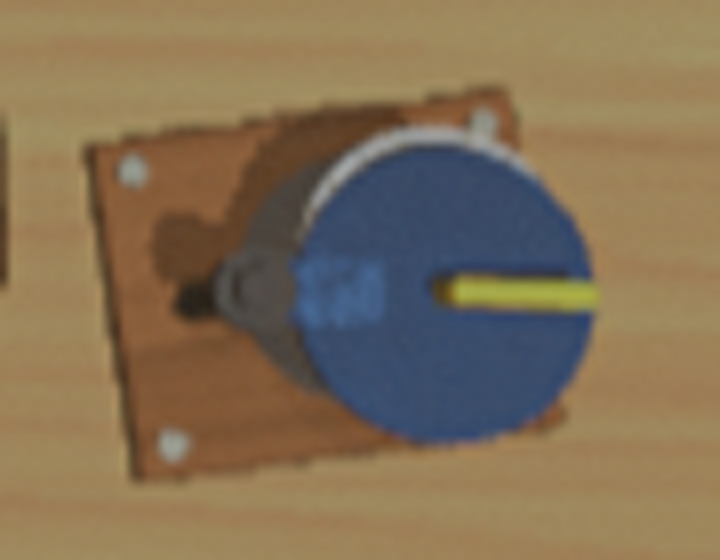

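View pics/c_spot.png

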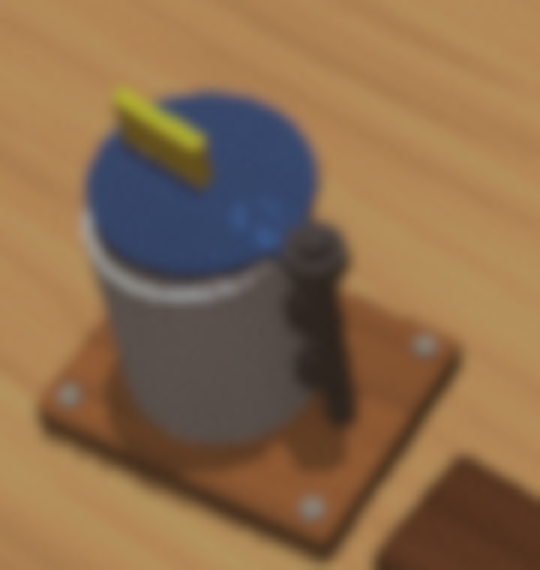

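View pics/c_srack.png

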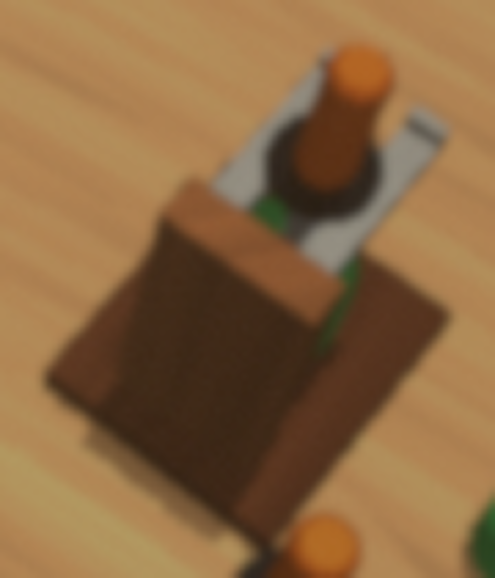

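```bash
python3 - <<'E'
from plant import eyes
from h import *
t=eyes.camera_model("top"); s=eyes.camera_model("scene")
def tp(ox,oy,k): return lambda x,y:(ox+(x+.5)/k-.5,oy+(y+.5)/k-.5)
r=tp(110,160,6);p=tp(285,190,8);sp=tp(160,90,6);sr=tp(285,165,5.5)
def A(cm,f,x,y,z,n): q=atz(cm,*f(x,y),z); print(n,q.round(4)); return q
print("RACK")
g=A(t,r,379,415,.24,'grip top'); g2=A(s,sr,361,72,.24,'grip top scene')
b=[A(t,r,*c,.016,'board') for c in((607,285),(580,583),(320,560))]
l1=A(t,r,347,522,.171,'lipL');l2=A(t,r,448,531,.171,'lipR')
c1=A(t,r,369,333,.165,'prL');c2=A(t,r,468,340,.165,'prR')
A(t,r,333,300,.19,'col')
print('yaw board',[np.degrees(np.arctan2(*(d)[[1,0]])) for d in (b[0]-b[1],)], np.degrees(np.arctan2(*(b[2]-b[1])[[1,0]]))-90)
m=(l1+l2)/2; n=(c1+c2)/2; print('prong yaw',np.degrees(np.arctan2((n-m)[1],(n-m)[0])),'lip mid',m, np.linalg.norm(l1-l2))
print("POT")
B=[A(t,p,*c,.02,'board') for c in((88,147),(138,480))]
A(t,p,508,90,.02,'board'); 
print('yaw',np.degrees(np.arctan2(*(B[0]-B[1])[[1,0]])),np.linalg.norm(B[0]-B[1]))
pv=A(t,p,252,286,.145,'pivot'); A(s,sp,317,243,.145,'pivot scene')
ld=A(t,p,448,292,.135,'lid c'); A(s,sp,203,182,.135,'lid c scene')
print('r',147/8*(1.105-.135)/389)
ta=A(t,p,455,292,.16,'tab in');tb=A(t,p,600,295,.16,'tab out')
A(s,sp,123,97,.16,'tab out s');A(s,sp,206,153,.16,'tab in s')
d=ld-pv; print('lid dir',np.degrees(np.arctan2(d[1],d[0])),np.linalg.norm(d[:2]))
E
```

```text
RACK
grip top [0.5437 0.2207 0.24  ]
grip top scene [0.5465 0.2239 0.24  ]
board [0.612  0.1556 0.016 ]
board [0.4739 0.1655 0.016 ]
board [0.4834 0.2856 0.016 ]
lipL [0.5033 0.2443 0.171 ]
lipR [0.5002 0.2042 0.171 ]
prL [0.5788 0.2389 0.165 ]
prR [0.5764 0.1991 0.165 ]
col [0.59   0.2489 0.19  ]
yaw board [np.float64(-4.098434670707589)] -4.503778348458582
prong yaw -3.9850186335753 lip mid [0.50174721 0.22428236 0.171     ] 0.04021844880308807
POT
board [ 0.6115 -0.0821  0.02  ]
board [ 0.4961 -0.0988  0.02  ]
board [ 0.633  -0.2298  0.02  ]
yaw 8.227287330772263 0.11663772316677025
pivot [ 0.5582 -0.1152  0.145 ]
pivot scene [ 0.5599 -0.1131  0.145 ]
lid c [ 0.5573 -0.1783  0.135 ]
lid c scene [ 0.5575 -0.1754  0.135 ]
r 0.0458194087403599
tab in [ 0.5563 -0.1741  0.16  ]
tab out [ 0.5558 -0.2182  0.16  ]
tab out s [ 0.557  -0.2128  0.16  ]
tab in s [ 0.5594 -0.1675  0.16  ]
lid dir -90.8034918611209 0.06303513684256995
```

The crop confirms it: the brush in the rack is green and clearly larger than the loose green one. The measurements agree with the given sizes:
- **Pot:** board side 117–149 mm, lid radius 46 mm, pivot to lid centre 63 mm.
- **Rack:** prong spacing 40 mm.

Rack yaw is about −4°, pot yaw about +8°, and the lid is at about 0.15 rad. Next I square the tool, raise it and close the fingers.

Emit:
servo_tool(targets=[{"linear": [0, 0, -40], "yaw": -7.5, "gripper": 0}, {"linear": [0, 0, -40], "yaw": -7.5, "gripper": 0}, {"linear": [0, 0, -40], "yaw": 0, "gripper": 0}, {"linear": [0, 0, 0], "yaw": 0, "gripper": 0}], newtons=20)

```text
time_s: 0.55
position: [0.1501, 0.5584, 0.3328]
orientation: [-0.0, 1.0, 0.006, 0.003]
force: [-0.6, 0.1, 0.3]
grip_width: 0.0654
```

Emit:
servo_tool(targets=[{"linear": [-22, -37, 0], "gripper": 0}, {"linear": [-22, -37, 0], "gripper": 0}, {"linear": [-22, -37, 0], "gripper": 0}, {"linear": [-22, -37, 0], "gripper": 0}, {"linear": [-22, -37, 0], "gripper": 0}, {"linear": [-22, -37, 0], "gripper": 0}, {"linear": [-22, -37, 0], "gripper": 0}, {"linear": [-22, -37, 0], "gripper": 0}, {"linear": [-22, -37, 0], "gripper": 0}, {"linear": [-22, -37, 0], "gripper": 0}, {"linear": [-22, -37, 0], "gripper": 0}, {"linear": [-22, -37, 0], "gripper": 0}, {"linear": [-22, -37, 0], "gripper": 0}, {"linear": [-22, -37, 0], "gripper": 0}, {"linear": [-22, -37, 0], "gripper": 0}, {"linear": [-22, -37, 0], "gripper": 0}, {"linear": [-22, -37, 0], "gripper": 0}, {"linear": [-22, -37, 0], "gripper": 0}, {"linear": [-22, -37, 0], "gripper": 0}, {"linear": [0, 0, 0], "gripper": 0}])

```text
invalid input at $.targets[0]: expected keys linear, yaw, gripper
```

```bash
python3 - <<'E'
from plant import robot, eyes
import cv2
s=robot.state(); print(s['time_s'],s['position'],s['orientation'],s['joints'],s['grip_width'])
im=eyes.capture("wrist"); cv2.imwrite("pics/wrist1.png",cv2.cvtColor(im,cv2.COLOR_RGB2BGR))
E
```

```text
0.55 [0.15005018 0.55835768 0.33281548] [-1.46833643e-05  9.99979232e-01  5.92015471e-03  2.54691374e-03] [ 1.15856853e+00  1.37403888e-01  1.36312194e+00  7.70319579e-05
  1.62817743e+00 -4.12252256e-01] 0.06540439534069295
```

View pics/wrist1.png

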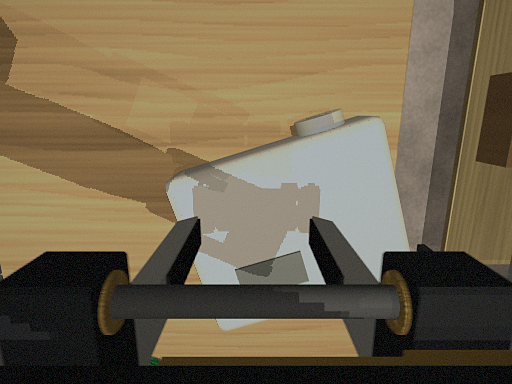

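The call was refused because every row needs all three keys. I'll resend it complete.

Emit:
servo_tool(targets=[{"linear": [-22, -37, 0], "yaw": 0, "gripper": 0}, {"linear": [-22, -37, 0], "yaw": 0, "gripper": 0}, {"linear": [-22, -37, 0], "yaw": 0, "gripper": 0}, {"linear": [-22, -37, 0], "yaw": 0, "gripper": 0}, {"linear": [-22, -37, 0], "yaw": 0, "gripper": 0}, {"linear": [-22, -37, 0], "yaw": 0, "gripper": 0}, {"linear": [-22, -37, 0], "yaw": 0, "gripper": 0}, {"linear": [-22, -37, 0], "yaw": 0, "gripper": 0}, {"linear": [-22, -37, 0], "yaw": 0, "gripper": 0}, {"linear": [-22, -37, 0], "yaw": 0, "gripper": 0}, {"linear": [-22, -37, 0], "yaw": 0, "gripper": 0}, {"linear": [-22, -37, 0], "yaw": 0, "gripper": 0}, {"linear": [-22, -37, 0], "yaw": 0, "gripper": 0}, {"linear": [-22, -37, 0], "yaw": 0, "gripper": 0}, {"linear": [-22, -37, 0], "yaw": 0, "gripper": 0}, {"linear": [-22, -37, 0], "yaw": 0, "gripper": 0}, {"linear": [-22, -37, 0], "yaw": 0, "gripper": 0}, {"linear": [-22, -37, 0], "yaw": 0, "gripper": 0}, {"linear": [-22, -37, 0], "yaw": 0, "gripper": 0}, {"linear": [0, 0, 0], "yaw": 0, "gripper": 0}])

```text
time_s: 2.6
position: [0.5671, -0.1516, 0.3211]
orientation: [0.003, 1.0, 0.0, -0.003]
force: [-0.9, 0.6, -1.2]
grip_width: 0.0007
```

```bash
python3 - <<'E'
from plant import robot, eyes
import cv2
s=robot.state(); print(s['time_s'],s['position'],s['orientation'],s['joints'],s['grip_width'])
im=eyes.capture("wrist"); cv2.imwrite("pics/wrist2.png",cv2.cvtColor(im,cv2.COLOR_RGB2BGR))
E
```

```text
2.6 [ 0.56705554 -0.15163773  0.32110795] [ 2.54115336e-03  9.99992980e-01  3.99283396e-04 -2.72435333e-03] [-4.07852107e-01  1.73793521e-01  1.34480978e+00 -1.41692098e-03
  1.62831143e+00 -1.97364379e+00] 0.000711478173847317
```

View pics/wrist2.png

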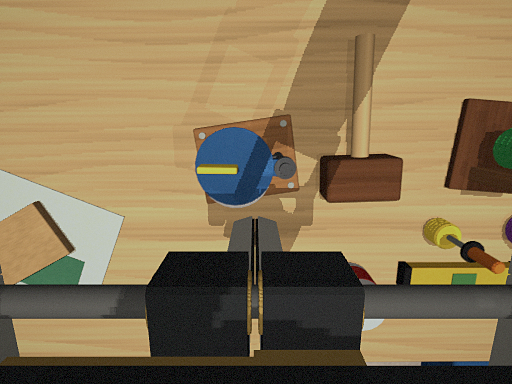

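```bash
cat >> h.py <<'E'
def wcm(s,cm):
    T=np.eye(4); T[:3,:3]=R.from_quat(s['orientation']).as_matrix(); T[:3,3]=s['position']
    W=T@cm['tool_from_camera']; return dict(mtx=cm['mtx'],eye=W[:3,3],attitude=R.from_matrix(W[:3,:3]).as_quat())
def save(im,o,box=None,k=1):
    im=cv2.cvtColor(im,cv2.COLOR_RGB2BGR)
    if box: x,y,w,h=box; im=im[y:y+h,x:x+w]
    cv2.imwrite(f"pics/{o}.png",cv2.resize(im,None,fx=k,fy=k,interpolation=cv2.INTER_CUBIC))
E
python3 - <<'E'
from plant import robot, eyes
from h import *
s=robot.state(); cm=wcm(s,eyes.camera_model("wrist"))
for n,u,v,z in (("post",284,167,.145),("lid",234,166,.135),("tabin",237,170,.16),("tabout",197,170,.16)): print(n,atz(cm,u,v,z))
a=cv2.imread("pics/wrist2.png")[105:220,180:310]; cv2.imwrite("pics/c_w2.png",cv2.resize(a,None,fx=5,fy=5,interpolation=cv2.INTER_CUBIC))
E
```

```text
post [ 0.55538643 -0.11708654  0.145     ]
lid [ 0.55547304 -0.17551271  0.135     ]
tabin [ 0.55610896 -0.17066826  0.16      ]
tabout [ 0.55588453 -0.21503469  0.16      ]
```

View pics/c_w2.png

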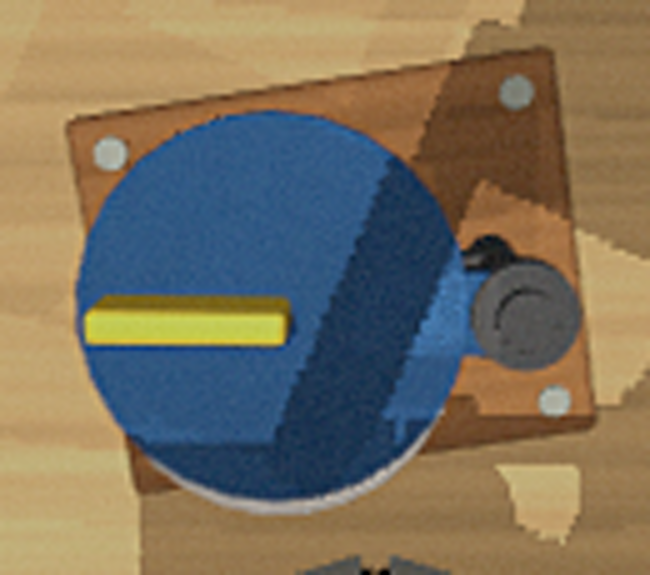

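The crop shows the post at about (525,315) and the tab at about (187,325), with the rim visible on the +x side. That agrees with the top view. I'll move to the tab's +x side and descend.

Emit:
servo_tool(targets=[{"linear": [-15, -21, 0], "yaw": 0, "gripper": 0}, {"linear": [-15, -20, 0], "yaw": 0, "gripper": 0}, {"linear": [0, 0, 35], "yaw": 0, "gripper": 0}, {"linear": [0, 0, 35], "yaw": 0, "gripper": 0}, {"linear": [0, 0, 35], "yaw": 0, "gripper": 0}, {"linear": [0, 0, 35], "yaw": 0, "gripper": 0}, {"linear": [0, 0, 25], "yaw": 0, "gripper": 0}, {"linear": [0, 0, 9], "yaw": 0, "gripper": 0}, {"linear": [0, 0, 0], "yaw": 0, "gripper": 0}, {"linear": [0, 0, 0], "yaw": 0, "gripper": 0}])

```text
time_s: 3.65
position: [0.5975, -0.1883, 0.1528]
orientation: [-0.0, 1.0, -0.0, 0.001]
force: [0.6, 0.0, 0.3]
grip_width: 0.0006
```

```bash
python3 - <<'E'
from plant import robot, eyes
from h import *
s=robot.state(); print(s['time_s'],s['position'],s['orientation'],s['joints'],s['force'])
save(eyes.capture("scene"),"s1",(130,50,130,120),5)
E
```

```text
3.65 [ 0.5974506  -0.18828994  0.1527582 ] [-3.09229538e-04  9.99999562e-01 -3.32996339e-04  8.17847493e-04] [-4.43403586e-01  3.56781223e-01  1.46331300e+00  1.03955237e-04
  1.31973523e+00 -2.01484411e+00] [0.60146221 0.007366   0.33879314]
```

View pics/s1.png

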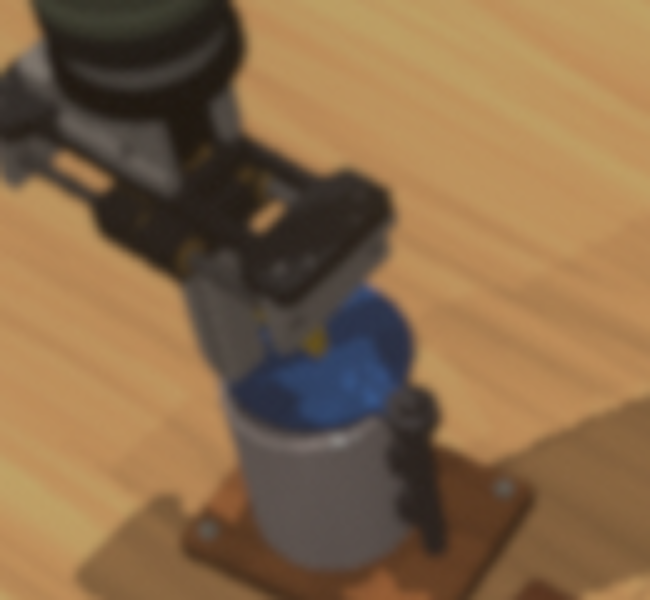

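Emit:
servo_tool(targets=[{"linear": [0, 0, 6], "yaw": 0, "gripper": 0}, {"linear": [7, 0, 0], "yaw": 0, "gripper": 0}, {"linear": [7, 0, 0], "yaw": 0, "gripper": 0}, {"linear": [8, 0, 0], "yaw": 0, "gripper": 0}, {"linear": [8, 0, 0], "yaw": 0, "gripper": 0}, {"linear": [0, 0, 0], "yaw": 0, "gripper": 0}, {"linear": [6.5, -0.6, 0], "yaw": 5, "gripper": 0}, {"linear": [6.5, -0.6, 0], "yaw": 5, "gripper": 0}, {"linear": [6.5, -0.6, 0], "yaw": 5, "gripper": 0}, {"linear": [6.5, -0.6, 0], "yaw": 5, "gripper": 0}, {"linear": [0, 0, 0], "yaw": 0, "gripper": 0}])

```text
time_s: 4.8
position: [0.5404, -0.1875, 0.1456]
orientation: [0.174, 0.985, 0.0, 0.0]
force: [0.0, -0.1, -0.7]
grip_width: 0.0004
```

```bash
python3 - <<'E'
from plant import robot, eyes
from h import *
s=robot.state(); print(s['time_s'],s['position'],s['orientation'],s['joints'],s['force'])
save(eyes.capture("scene"),"s2",(130,50,130,120),5)
E
```

```text
4.8 [ 0.54044538 -0.1875234   0.14564061] [1.73695473e-01 9.84799412e-01 3.67294293e-06 1.95616920e-06] [-4.85247374e-01  2.55412730e-01  1.61077212e+00  8.56100240e-06
  1.27540633e+00 -1.70688429e+00] [ 0.00359139 -0.1387532  -0.6999419 ]
```

View pics/s2.png

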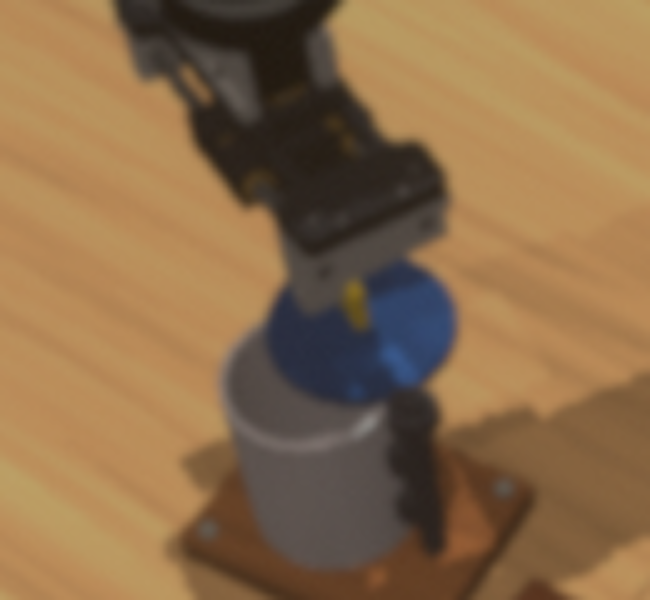

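The tab is riding with the finger and the pot mouth is opening. I'll continue the arc.

Emit:
servo_tool(targets=[{"linear": [6.5, -0.6, 0], "yaw": 5, "gripper": 0}, {"linear": [6.5, -0.6, 0], "yaw": 5, "gripper": 0}, {"linear": [6.5, -0.6, 0], "yaw": 5, "gripper": 0}, {"linear": [6.5, -0.6, 0], "yaw": 5, "gripper": 0}, {"linear": [6.5, -0.6, 0], "yaw": 5, "gripper": 0}, {"linear": [6.5, -0.6, 0], "yaw": 5, "gripper": 0}, {"linear": [6.5, -0.6, 0], "yaw": 5, "gripper": 0}, {"linear": [6.5, -0.6, 0], "yaw": 5, "gripper": 0}, {"linear": [6.5, -0.6, 0], "yaw": 5, "gripper": 0}, {"linear": [6.5, -0.6, 0], "yaw": 5, "gripper": 0}, {"linear": [6.5, -0.6, 0], "yaw": 5, "gripper": 0}, {"linear": [6.5, -0.6, 0], "yaw": 5, "gripper": 0}, {"linear": [6.5, -0.6, 0], "yaw": 5, "gripper": 0}, {"linear": [6.5, -0.6, 0], "yaw": 5, "gripper": 0}, {"linear": [6.5, -0.6, 0], "yaw": 5, "gripper": 0}, {"linear": [6.5, -0.6, 0], "yaw": 5, "gripper": 0}, {"linear": [0, 0, 0], "yaw": 0, "gripper": 0}])

```text
time_s: 6.55
position: [0.4822, -0.1113, 0.1457]
orientation: [0.765, 0.644, 0.0, 0.0]
force: [0.4, -0.3, 0.7]
grip_width: 0.0004
```

```bash
python3 - <<'E'
from plant import robot, eyes
from h import *
s=robot.state(); print(s['time_s'],s['position'],s['orientation'],s['joints'],s['force'])
save(eyes.capture("scene"),"s3",(130,50,130,120),5)
save(eyes.capture("top"),"t3",(270,170,110,90),7)
E
```

```text
6.55 [ 0.48224873 -0.11125729  0.14567961] [7.65236710e-01 6.43748972e-01 6.18025319e-05 1.86254043e-04] [-4.01760862e-01  9.57243723e-02  1.79872331e+00 -6.15691206e-05
  1.24675686e+00 -2.29719640e-01] [ 0.42628639 -0.26914926  0.68586502]
```

View pics/s3.png

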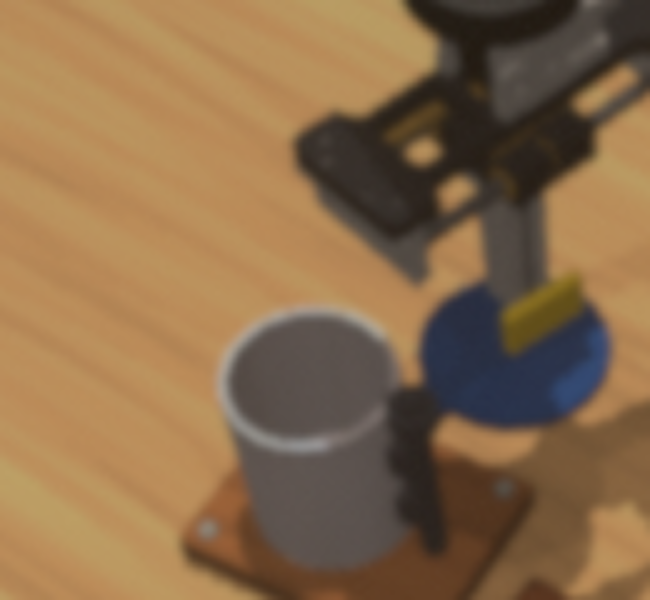

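View pics/t3.png

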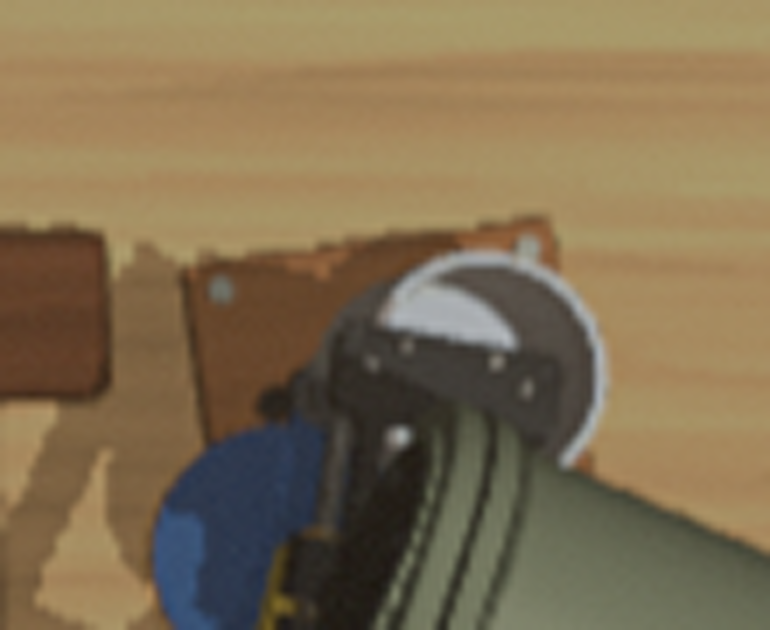

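The lid is at about 1.9 rad, so I'll nudge it on to the stop.

Emit:
servo_tool(targets=[{"linear": [6.5, -0.6, 0], "yaw": 5, "gripper": 0}, {"linear": [6.5, -0.6, 0], "yaw": 5, "gripper": 0}, {"linear": [0, 0, 0], "yaw": 0, "gripper": 0}])

```text
time_s: 6.95
position: [0.4834, -0.1006, 0.1455]
orientation: [0.819, 0.574, -0.002, 0.002]
force: [-1.9, -4.7, -1.0]
grip_width: 0.0004
```

Emit:
servo_tool(targets=[{"linear": [2, 0, 0], "yaw": 0, "gripper": 0}, {"linear": [0, 0, 0], "yaw": 0, "gripper": 0}])

```text
time_s: 7.15
position: [0.4834, -0.1005, 0.1455]
orientation: [0.818, 0.575, -0.003, 0.002]
force: [-3.0, -8.1, 0.5]
grip_width: 0.0002
```

The force rises against the stop, so the lid is fully open. I'll back off, rise, square the tool (x along world +Y, jaws along +X) and look.

Emit:
servo_tool(targets=[{"linear": [-10, 0, 0], "yaw": 0, "gripper": 0}, {"linear": [-10, 0, 0], "yaw": 0, "gripper": 0}, {"linear": [0, 0, -40], "yaw": -6.7, "gripper": 0}, {"linear": [0, 0, -40], "yaw": -6.7, "gripper": 0.5}, {"linear": [0, 0, -40], "yaw": -6.7, "gripper": 0.5}, {"linear": [0, 0, -40], "yaw": 0, "gripper": 0.5}, {"linear": [30, 0, 0], "yaw": 0, "gripper": 0.5}, {"linear": [40, 0, 0], "yaw": 0, "gripper": 0.5}, {"linear": [40, 0, 0], "yaw": 0, "gripper": 0.5}, {"linear": [40, 0, 0], "yaw": 0, "gripper": 0.5}, {"linear": [30, 0, 0], "yaw": 0, "gripper": 0.5}, {"linear": [0, 0, 0], "yaw": 0, "gripper": 0.5}, {"linear": [0, 0, 0], "yaw": 0, "gripper": 0.5}])

```text
time_s: 8.45
position: [0.477, 0.0644, 0.3054]
orientation: [0.706, 0.708, -0.0, 0.0]
force: [-0.1, 0.8, 0.6]
grip_width: 0.047
```

```bash
python3 - <<'E'
from plant import robot, eyes
from h import *
s=robot.state(); print(s['time_s'],s['position'],s['orientation'],s['joints'],s['force'],s['grip_width'])
save(eyes.capture("wrist"),"w4")
save(eyes.capture("top"),"t4",(270,170,110,90),7)
E
```

```text
8.45 [0.47703524 0.0643805  0.30536641] [ 7.05841638e-01  7.08369639e-01 -1.78151126e-04  6.39476840e-05] [-4.56456732e-02 -5.88392400e-02  1.62085814e+00 -3.49666228e-04
  1.57971885e+00 -4.92239030e-02] [-0.0824358   0.77419749  0.59516338] 0.047042836034260856
```

View pics/w4.png

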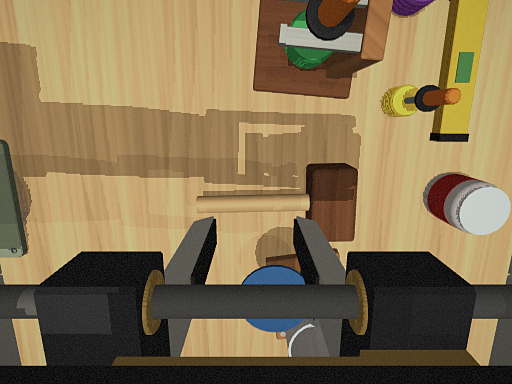

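View pics/t4.png

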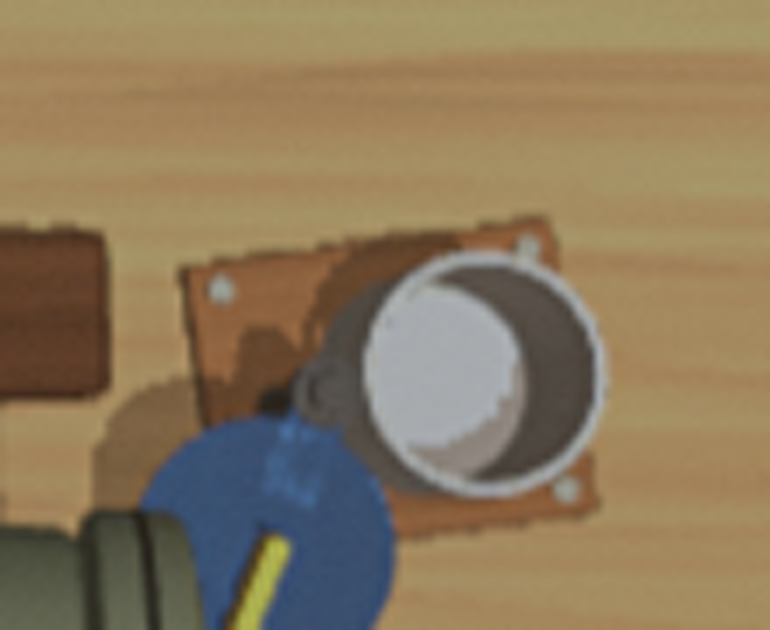

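The lid is fully aside and the mouth is clear. In the crop the rim circle is centred at (484,373).

```bash
python3 - <<'E'
from plant import robot, eyes
from h import *
t=eyes.camera_model("top")
f=lambda x,y:(270+(x+.5)/7-.5,170+(y+.5)/7-.5)
print(atz(t,*f(484.5,373.5),.125), 122.5/7*(1.1047-.125)/389)
print('post',atz(t,*f(322,390),.145))
s=robot.state(); w=wcm(s,eyes.camera_model("wrist"))
print('prong tip front', atz(w,281,36,.171), 'yellow top', atz(w,453,95,.15))
E
```

```text
[ 0.56558777 -0.17646057  0.125     ] 0.044073907455012856
post [ 0.55827819 -0.11403043  0.145     ]
prong tip front [0.50200118 0.20073489 0.171     ] yellow top [0.68181857 0.14972723 0.15      ]
```

Emit:
servo_tool(targets=[{"linear": [30, 10, 0], "yaw": 0, "gripper": 0.6}, {"linear": [40, 15, 0], "yaw": 0, "gripper": 0.6}, {"linear": [40, 20, 0], "yaw": 0, "gripper": 0.6}, {"linear": [30, 15, 0], "yaw": 0, "gripper": 0.6}, {"linear": [17, 7, 0], "yaw": 0, "gripper": 0.6}, {"linear": [0, 0, 0], "yaw": 0, "gripper": 0.6}, {"linear": [0, 0, 0], "yaw": 0, "gripper": 0.6}])

```text
time_s: 9.25
position: [0.544, 0.2202, 0.305]
orientation: [0.707, 0.707, -0.001, -0.0]
force: [-0.1, -0.1, 0.1]
grip_width: 0.0564
```

```bash
python3 - <<'E'
from plant import robot, eyes
from h import *
s=robot.state(); print(s['time_s'],s['position'],s['orientation'],s['grip_width'])
save(eyes.capture("wrist"),"w5")
save(eyes.capture("scene"),"s5",(240,80,150,170),3.5)
E
```

```text
9.25 [0.54404955 0.22015999 0.30501552] [ 7.06889681e-01  7.07323496e-01 -6.71072686e-04 -6.13247702e-06] 0.05641851764230157
```

View pics/w5.png

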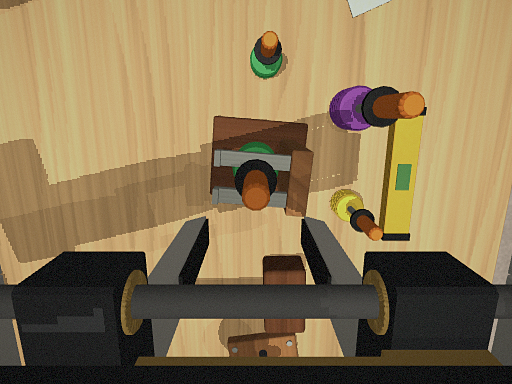

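View pics/s5.png

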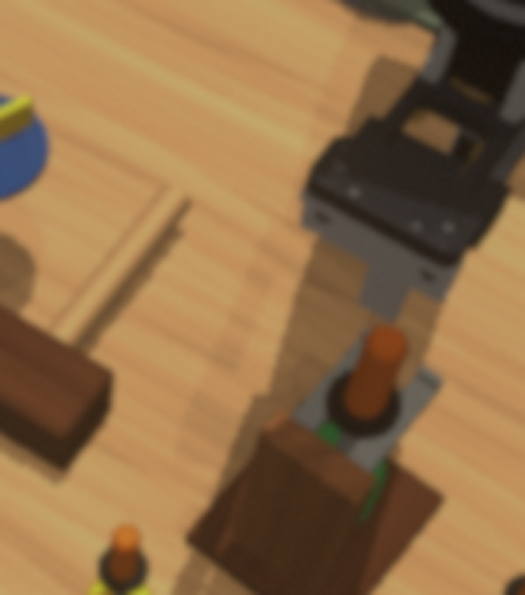

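```bash
python3 - <<'E'
from plant import robot, eyes
from h import *
s=robot.state(); w=wcm(s,eyes.camera_model("wrist"))
print('grip top',atz(w,256,197,.24)); print('collar top',atz(w,256,180,.173))
E
python3 - <<'E'
import cv2
a=cv2.imread("pics/w5.png")[105:225,195:325]; cv2.imwrite("pics/c_w5.png",cv2.resize(a,None,fx=5,fy=5,interpolation=cv2.INTER_CUBIC))
E
```

```text
grip top [0.54531213 0.22140485 0.24      ]
collar top [0.54563673 0.2216996  0.173     ]
```

View pics/c_w5.png

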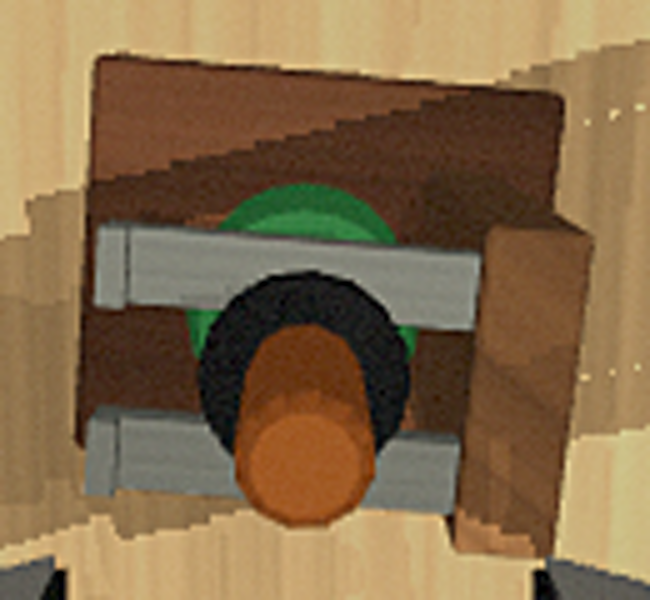

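The brush axis is at about (0.545, 0.2215), 1–2 mm from the tool. I'll descend and close.

Emit:
servo_tool(targets=[{"linear": [1.5, 1.2, 20], "yaw": 0, "gripper": 0.6}, {"linear": [0, 0, 30], "yaw": 0, "gripper": 0.6}, {"linear": [0, 0, 30], "yaw": 0, "gripper": 0.6}, {"linear": [0, 0, 25], "yaw": 0, "gripper": 0.6}, {"linear": [0, 0, 13], "yaw": 0, "gripper": 0.6}, {"linear": [0, 0, 0], "yaw": 0, "gripper": 0.6}, {"linear": [0, 0, 0], "yaw": 0, "gripper": 0.6}], newtons=30)

```text
time_s: 10.05
position: [0.5458, 0.2227, 0.1886]
orientation: [0.707, 0.707, 0.001, 0.0]
force: [0.0, -0.4, 1.1]
grip_width: 0.0567
```

Emit:
servo_tool(targets=[{"linear": [0, 0, 0], "yaw": 0, "gripper": 0}, {"linear": [0, 0, 0], "yaw": 0, "gripper": 0}, {"linear": [0, 0, 0], "yaw": 0, "gripper": 0}, {"linear": [0, 0, 0], "yaw": 0, "gripper": 0}, {"linear": [0, 0, 0], "yaw": 0, "gripper": 0}, {"linear": [0, 0, 0], "yaw": 0, "gripper": 0}], newtons=30)

```text
time_s: 10.65
position: [0.5452, 0.2232, 0.1879]
orientation: [0.706, 0.708, 0.0, 0.0]
force: [-0.2, -0.0, 1.4]
grip_width: 0.0234
```

```bash
python3 - <<'E'
from plant import robot, eyes
from h import *
s=robot.state(); print(s['time_s'],s['position'],s['orientation'],s['grip_width'],s['force'],s['moment'])
save(eyes.capture("scene"),"s6",(280,100,120,160),3.7)
E
```

```text
10.65 [0.54517172 0.22321913 0.18786104] [7.06466960e-01 7.07745984e-01 2.11993623e-04 1.11143492e-04] 0.023418724045643213 [-0.19693019 -0.01070913  1.36740683] [-0.07380125  0.09614158  0.00924354]
```

View pics/s6.png

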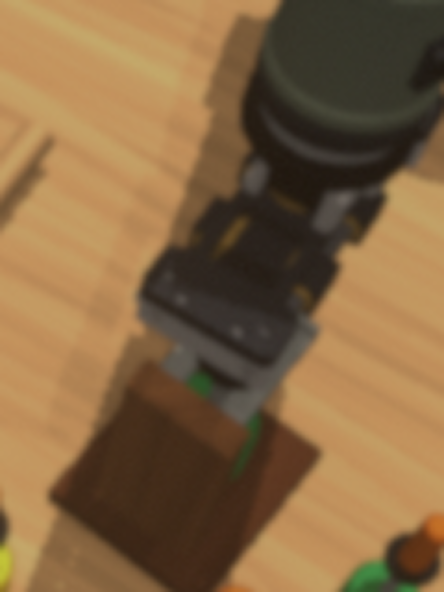

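Gripped: width is 23.4 mm. Next I lift 25 mm and slide out along the rack's −x by 110 mm.

Emit:
servo_tool(targets=[{"linear": [0, 0, -8], "yaw": 0, "gripper": 0}, {"linear": [0, 0, -9], "yaw": 0, "gripper": 0}, {"linear": [0, 0, -8], "yaw": 0, "gripper": 0}, {"linear": [0, 0, 0], "yaw": 0, "gripper": 0}, {"linear": [0.7, -10, 0], "yaw": 0, "gripper": 0}, {"linear": [1.5, -20, 0], "yaw": 0, "gripper": 0}, {"linear": [1.5, -20, 0], "yaw": 0, "gripper": 0}, {"linear": [1.5, -20, 0], "yaw": 0, "gripper": 0}, {"linear": [1.5, -20, 0], "yaw": 0, "gripper": 0}, {"linear": [1.3, -20, 0], "yaw": 0, "gripper": 0}, {"linear": [0, 0, 0], "yaw": 0, "gripper": 0}, {"linear": [0, 0, 0], "yaw": 0, "gripper": 0}])

```text
time_s: 11.9
position: [0.4346, 0.2309, 0.2124]
orientation: [0.706, 0.708, 0.0, 0.0]
force: [-0.2, 0.2, -1.0]
grip_width: 0.0235
```

```bash
python3 - <<'E'
from plant import robot, eyes
from h import *
s=robot.state(); print(s['time_s'],s['position'],s['orientation'],s['grip_width'],s['force'],s['moment'])
save(eyes.capture("scene"),"s7",(270,60,150,190),3.1)
save(eyes.capture("wrist"),"w7")
E
```

```text
11.9 [0.43462644 0.2309133  0.21235359] [7.06299627e-01 7.07912990e-01 1.04169756e-04 1.57870362e-04] 0.023522678674546844 [-0.22418499  0.22633298 -1.03028846] [-0.13668539  0.06779425 -0.01137004]
```

View pics/s7.png

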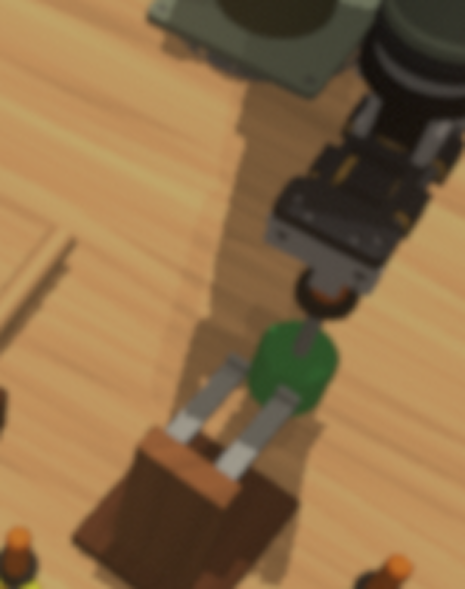

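View pics/w7.png

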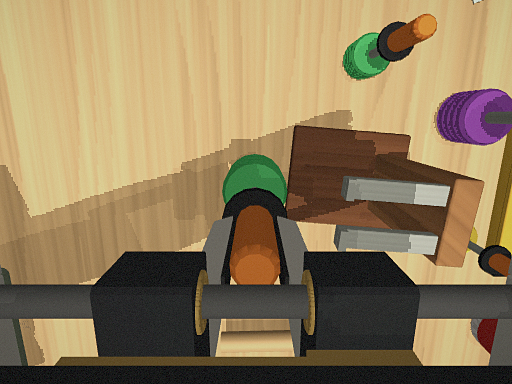

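Emit:
servo_tool(targets=[{"linear": [0, 0, -30], "yaw": 0, "gripper": 0}, {"linear": [0, 0, -40], "yaw": 0, "gripper": 0}, {"linear": [0, 0, -40], "yaw": 0, "gripper": 0}, {"linear": [-10, 0, -15], "yaw": 0, "gripper": 0}, {"linear": [-25, 0, 0], "yaw": 0, "gripper": 0}, {"linear": [-35, 5, 0], "yaw": 0, "gripper": 0}, {"linear": [-35, 10, 0], "yaw": 0, "gripper": 0}, {"linear": [-35, 10, 0], "yaw": 0, "gripper": 0}, {"linear": [-35, 10, 0], "yaw": 0, "gripper": 0}, {"linear": [-35, 15, 0], "yaw": 0, "gripper": 0}, {"linear": [-35, 15, 0], "yaw": 0, "gripper": 0}, {"linear": [-35, 15, 0], "yaw": 0, "gripper": 0}, {"linear": [-35, 15, 0], "yaw": 0, "gripper": 0}, {"linear": [-35, 15, 0], "yaw": 0, "gripper": 0}, {"linear": [-30, 12, 0], "yaw": 0, "gripper": 0}, {"linear": [-18, 6, 0], "yaw": 0, "gripper": 0}, {"linear": [-8, 3, 0], "yaw": 0, "gripper": 0}, {"linear": [0, 0, 0], "yaw": 0, "gripper": 0}, {"linear": [0, 0, 0], "yaw": 0, "gripper": 0}, {"linear": [0, 0, 0], "yaw": 0, "gripper": 0}])

```text
time_s: 14.0
position: [0.5666, -0.1735, 0.3378]
orientation: [0.706, 0.708, 0.0, 0.0]
force: [0.4, -0.2, -1.5]
grip_width: 0.0237
```

```bash
python3 - <<'E'
from plant import robot, eyes
from h import *
s=robot.state(); print(s['time_s'],s['position'],s['orientation'],s['grip_width'],s['force'],s['moment'])
cm=eyes.camera_model("scene"); p=s['position']
Rm=R.from_quat(s['orientation']).as_matrix(); g=p-Rm[:,2]*.019
for d in(-.166,-.111,-.041,.034): print(d,proj(cm,g+[0,0,d]), proj(wcm(s,eyes.camera_model("wrist")),g+[0,0,d]))
save(eyes.capture("scene"),"s8",(110,20,170,170),3.4)
save(eyes.capture("wrist"),"w8")
save(eyes.capture("top"),"t8",(270,150,130,100),6)
E
```

```text
14.0 [ 0.56658907 -0.1734861   0.33784987] [7.05903428e-01 7.08308058e-01 2.10157619e-04 3.24937031e-05] 0.023674047687093133 [ 0.38383813 -0.17272116 -1.51675273] [-0.07116221  0.09102383 -0.0552552 ]
-0.166 [187.91981975 106.92268218] [254.14710043 179.01534401]
-0.111 [183.93771671  89.6255435 ] [254.13070891 191.16316637]
-0.041 [178.15905739  64.52466822] [254.09787156 215.49906271]
0.034 [170.86827181  32.8555406 ] [254.02695324 268.05692545]
```

View pics/s8.png

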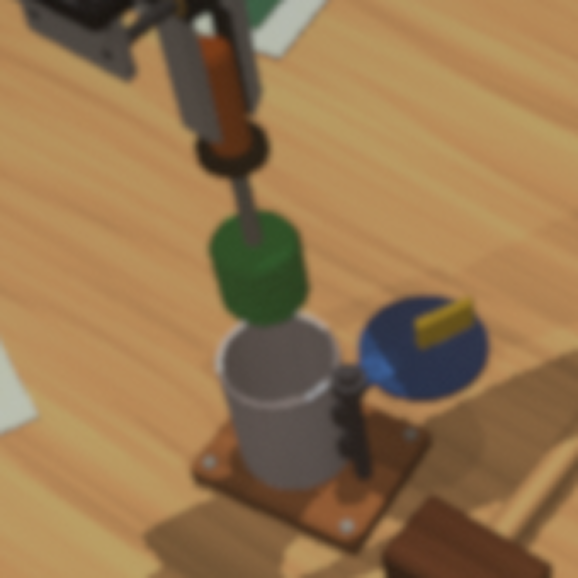

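View pics/w8.png

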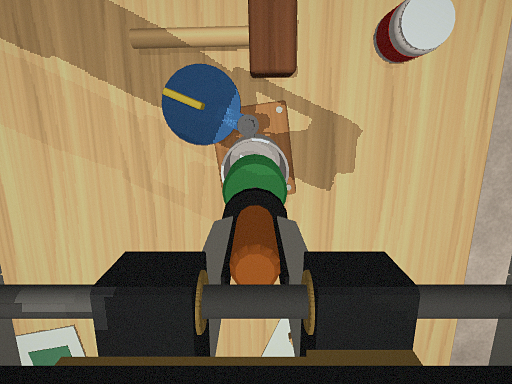

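The brush hangs upright: the head is within about 1 px of the prediction. I'll check the pot centre against the wrist view.

```bash
python3 - <<'E'
from plant import robot, eyes
from h import *
s=robot.state(); w=wcm(s,eyes.camera_model("wrist"))
for nm,c in (("A",(.566,-.1755)),("B",(.5664,-.1735))):
    pts=np.array([proj(w,[c[0]+.044*np.cos(a),c[1]+.044*np.sin(a),.125]) for a in np.linspace(0,2*np.pi,180)])
    print(nm,pts.min(0),pts.max(0))
a=cv2.imread("pics/w8.png")[110:230,190:320]; cv2.imwrite("pics/c_w8.png",cv2.resize(a,None,fx=5,fy=5,interpolation=cv2.INTER_CUBIC))
E
```

```text
A [219.09889412 135.01535478] [288.08849071 203.18231427]
B [219.37366168 133.38107687] [288.44570016 201.7110585 ]
```

View pics/c_w8.png

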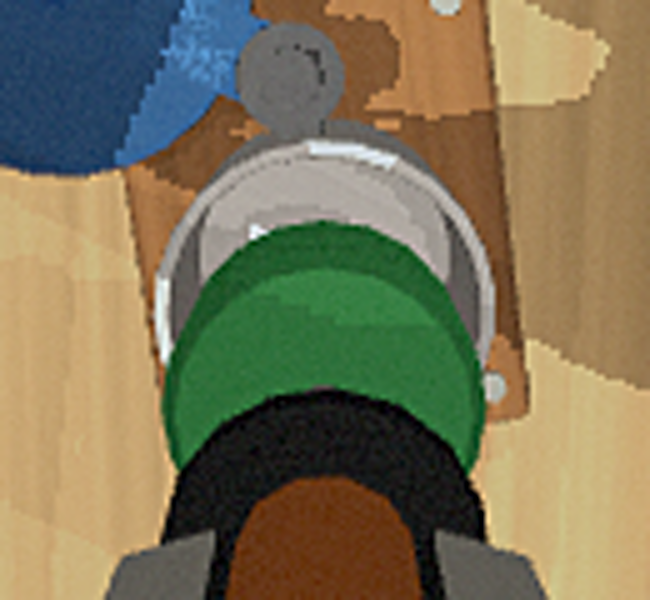

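View pics/t8.png

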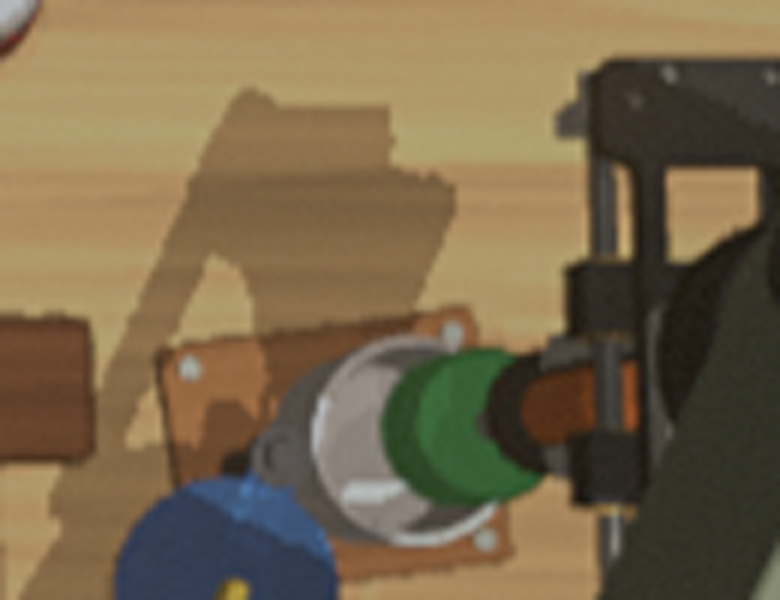

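The bristle head and rim share centre column 325 in the crop, so they line up in X. Correcting for the common camera bias, the brush needs about −2 mm in Y. I'll descend to just above the floor.

Emit:
servo_tool(targets=[{"linear": [-2, 0, 10], "yaw": 0, "gripper": 0}, {"linear": [0, 0, 20], "yaw": 0, "gripper": 0}, {"linear": [0, 0, 20], "yaw": 0, "gripper": 0}, {"linear": [0, 0, 20], "yaw": 0, "gripper": 0}, {"linear": [0, 0, 20], "yaw": 0, "gripper": 0}, {"linear": [0, 0, 20], "yaw": 0, "gripper": 0}, {"linear": [0, 0, 20], "yaw": 0, "gripper": 0}, {"linear": [0, 0, 15], "yaw": 0, "gripper": 0}, {"linear": [0, 0, 12], "yaw": 0, "gripper": 0}, {"linear": [0, 0, 0], "yaw": 0, "gripper": 0}, {"linear": [0, 0, 0], "yaw": 0, "gripper": 0}])

```text
time_s: 15.25
position: [0.567, -0.177, 0.1807]
orientation: [0.706, 0.708, 0.0, 0.0]
force: [0.2, -0.3, -1.6]
grip_width: 0.0238
```

Emit:
servo_tool(targets=[{"linear": [0, 0, 5], "yaw": 0, "gripper": 0}, {"linear": [0, 0, 0], "yaw": 0, "gripper": 0}])

```text
time_s: 15.45
position: [0.567, -0.177, 0.1758]
orientation: [0.706, 0.708, 0.0, 0.0]
force: [0.3, -0.6, -1.5]
grip_width: 0.0236
```

Emit:
servo_tool(targets=[{"linear": [0, 0, 4], "yaw": 0, "gripper": 0}, {"linear": [0, 0, 0], "yaw": 0, "gripper": 0}])

```text
time_s: 15.65
position: [0.567, -0.177, 0.1715]
orientation: [0.706, 0.708, 0.0, 0.0]
force: [0.3, -0.0, -0.2]
grip_width: 0.0233
```

Emit:
servo_tool(targets=[{"linear": [0, 0, 2], "yaw": 0, "gripper": 0}, {"linear": [0, 0, 0], "yaw": 0, "gripper": 0}])

```text
time_s: 15.85
position: [0.567, -0.177, 0.1697]
orientation: [0.706, 0.708, 0.0, 0.0]
force: [0.1, -0.2, 1.0]
grip_width: 0.0237
```

Emit:
servo_tool(targets=[{"linear": [0, 0, 2], "yaw": 0, "gripper": 0}, {"linear": [0, 0, 0], "yaw": 0, "gripper": 0}])

```text
time_s: 16.05
position: [0.567, -0.177, 0.1676]
orientation: [0.707, 0.708, 0.0, 0.0]
force: [0.1, 0.7, 1.3]
grip_width: 0.0236
```

The bristles are pressing about 2.5 N, roughly 6 mm in. Next I go up to the rim, hold there, and make the second stroke down.

Emit:
servo_tool(targets=[{"linear": [0, 0, -10], "yaw": 0, "gripper": 0}, {"linear": [0, 0, -20], "yaw": 0, "gripper": 0}, {"linear": [0, 0, -20], "yaw": 0, "gripper": 0}, {"linear": [0, 0, -20], "yaw": 0, "gripper": 0}, {"linear": [0, 0, -20], "yaw": 0, "gripper": 0}, {"linear": [0, 0, -15], "yaw": 0, "gripper": 0}, {"linear": [0, 0, -6], "yaw": 0, "gripper": 0}, {"linear": [0, 0, 0], "yaw": 0, "gripper": 0}, {"linear": [0, 0, 0], "yaw": 0, "gripper": 0}, {"linear": [0, 0, 0], "yaw": 0, "gripper": 0}])

```text
time_s: 17.05
position: [0.566, -0.1765, 0.2769]
orientation: [0.707, 0.708, -0.0, -0.001]
force: [-0.3, 1.3, -0.7]
grip_width: 0.0237
```

Emit:
servo_tool(targets=[{"linear": [0, 0, 6], "yaw": 0, "gripper": 0}, {"linear": [0, 0, 15], "yaw": 0, "gripper": 0}, {"linear": [0, 0, 20], "yaw": 0, "gripper": 0}, {"linear": [0, 0, 20], "yaw": 0, "gripper": 0}, {"linear": [0, 0, 20], "yaw": 0, "gripper": 0}, {"linear": [0, 0, 18], "yaw": 0, "gripper": 0}, {"linear": [0, 0, 7], "yaw": 0, "gripper": 0}, {"linear": [0, 0, 3], "yaw": 0, "gripper": 0}, {"linear": [0, 0, 2], "yaw": 0, "gripper": 0}, {"linear": [0, 0, 0], "yaw": 0, "gripper": 0}, {"linear": [0, 0, 0], "yaw": 0, "gripper": 0}])

```text
time_s: 18.15
position: [0.5673, -0.1771, 0.1685]
orientation: [0.706, 0.708, 0.0, 0.001]
force: [-1.4, 0.3, 1.1]
grip_width: 0.0235
```

The second press reads the same. Going up to the rim, hold, then clear above.

Emit:
servo_tool(targets=[{"linear": [0, 0, -10], "yaw": 0, "gripper": 0}, {"linear": [0, 0, -20], "yaw": 0, "gripper": 0}, {"linear": [0, 0, -20], "yaw": 0, "gripper": 0}, {"linear": [0, 0, -20], "yaw": 0, "gripper": 0}, {"linear": [0, 0, -20], "yaw": 0, "gripper": 0}, {"linear": [0, 0, -15], "yaw": 0, "gripper": 0}, {"linear": [0, 0, -6], "yaw": 0, "gripper": 0}, {"linear": [0, 0, 0], "yaw": 0, "gripper": 0}, {"linear": [0, 0, 0], "yaw": 0, "gripper": 0}, {"linear": [0, 0, 0], "yaw": 0, "gripper": 0}, {"linear": [0, 0, -20], "yaw": 0, "gripper": 0}, {"linear": [0, 0, -25], "yaw": 0, "gripper": 0}, {"linear": [0, 0, -15], "yaw": 0, "gripper": 0}, {"linear": [0, 0, 0], "yaw": 0, "gripper": 0}, {"linear": [0, 0, 0], "yaw": 0, "gripper": 0}])

```text
time_s: 19.65
position: [0.5666, -0.1768, 0.3376]
orientation: [0.706, 0.708, -0.0, -0.0]
force: [-0.4, -0.2, -1.8]
grip_width: 0.0237
```

```bash
python3 - <<'E'
from plant import robot, eyes
from h import *
s=robot.state(); print(s['time_s'],s['position'],s['orientation'],s['grip_width'],s['force'],s['moment'])
save(eyes.capture("wrist"),"w9",(190,110,130,180),4)
E
```

```text
19.65 [ 0.56656229 -0.17676301  0.33764628] [ 7.06478442e-01  7.07734422e-01 -1.47400891e-04 -4.21164661e-04] 0.023667161127759805 [-0.43829341 -0.18810331 -1.80316348] [-0.04928581  0.05645958 -0.01269163]
```

View pics/w9.png

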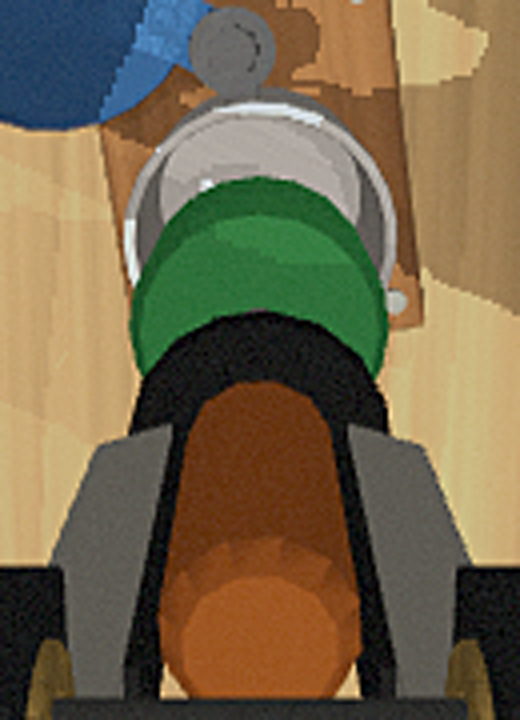

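The brush hasn't slipped: the head edge is at the same row as before. I'll return to the pose in front of the rack.

Emit:
servo_tool(targets=[{"linear": [10, -3, 0], "yaw": 0, "gripper": 0}, {"linear": [20, -10, 0], "yaw": 0, "gripper": 0}, {"linear": [30, -15, 0], "yaw": 0, "gripper": 0}, {"linear": [35, -15, 0], "yaw": 0, "gripper": 0}, {"linear": [35, -15, 0], "yaw": 0, "gripper": 0}, {"linear": [35, -15, 0], "yaw": 0, "gripper": 0}, {"linear": [35, -15, 0], "yaw": 0, "gripper": 0}, {"linear": [35, -15, 0], "yaw": 0, "gripper": 0}, {"linear": [35, -10, 0], "yaw": 0, "gripper": 0}, {"linear": [35, -10, 0], "yaw": 0, "gripper": 0}, {"linear": [35, -8, 0], "yaw": 0, "gripper": 0}, {"linear": [30, 0, 0], "yaw": 0, "gripper": 0}, {"linear": [20, 0, 0], "yaw": 0, "gripper": 0}, {"linear": [12, 0, 0], "yaw": 0, "gripper": 0}, {"linear": [5, 0, 0], "yaw": 0, "gripper": 0}, {"linear": [0, 0, 0], "yaw": 0, "gripper": 0}, {"linear": [0, 0, 0], "yaw": 0, "gripper": 0}])

```text
time_s: 21.4
position: [0.435, 0.2292, 0.3382]
orientation: [0.707, 0.707, -0.0, 0.0]
force: [0.1, -0.0, -0.9]
grip_width: 0.0236
```

Emit:
servo_tool(targets=[{"linear": [0, 0, 20], "yaw": 0, "gripper": 0}, {"linear": [0, 0, 35], "yaw": 0, "gripper": 0}, {"linear": [0, 0, 35], "yaw": 0, "gripper": 0}, {"linear": [0, 0, 25], "yaw": 0, "gripper": 0}, {"linear": [0, 0, 10], "yaw": 0, "gripper": 0}, {"linear": [0, 0, 0], "yaw": 0, "gripper": 0}, {"linear": [0, 0, 0], "yaw": 0, "gripper": 0}])

```text
time_s: 22.1
position: [0.4361, 0.2298, 0.2149]
orientation: [0.707, 0.707, 0.001, 0.001]
force: [0.7, 0.2, -0.3]
grip_width: 0.0234
```

```bash
python3 - <<'E'
from plant import robot, eyes
from h import *
s=robot.state(); print(s['time_s'],s['position'],s['orientation'],s['grip_width'],s['force'],s['moment'])
save(eyes.capture("wrist"),"w10")
E
```

```text
22.1 [0.43611613 0.22980209 0.2148844 ] [7.06753868e-01 7.07458533e-01 1.03085806e-03 5.75845414e-04] 0.023380663987162504 [ 0.72113115  0.16861694 -0.34291473] [-0.04513225  0.06267132 -0.0125621 ]
```

View pics/w10.png

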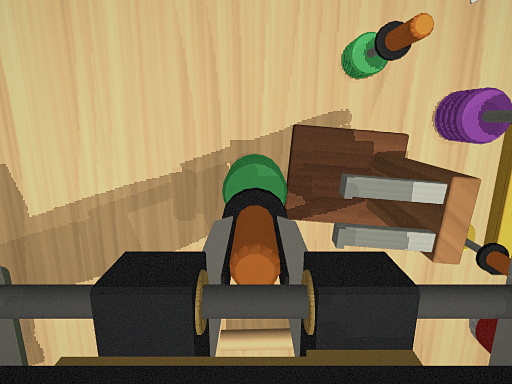

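By command bookkeeping I'm 1 mm short in Y and 1 mm high, and the picture agrees (a shift of about 2 px). I'll correct that and slide in.

Emit:
servo_tool(targets=[{"linear": [1, 0, 0], "yaw": 0, "gripper": 0}, {"linear": [-0.7, 10, 0], "yaw": 0, "gripper": 0}, {"linear": [-1.4, 20, 0], "yaw": 0, "gripper": 0}, {"linear": [-1.5, 20, 0], "yaw": 0, "gripper": 0}, {"linear": [-1.5, 20, 0], "yaw": 0, "gripper": 0}, {"linear": [-1.5, 20, 0], "yaw": 0, "gripper": 0}, {"linear": [-1.0, 13, 0], "yaw": 0, "gripper": 0}, {"linear": [-0.4, 7, 0], "yaw": 0, "gripper": 0}, {"linear": [0, 0, 0], "yaw": 0, "gripper": 0}, {"linear": [0, 0, 0], "yaw": 0, "gripper": 0}, {"linear": [0, 0, 8], "yaw": 0, "gripper": 0}, {"linear": [0, 0, 8], "yaw": 0, "gripper": 0}, {"linear": [0, 0, 5], "yaw": 0, "gripper": 0}, {"linear": [0, 0, 0], "yaw": 0, "gripper": 0}, {"linear": [0, 0, 0], "yaw": 0, "gripper": 0}])

```text
time_s: 23.65
position: [0.5448, 0.2231, 0.1921]
orientation: [0.706, 0.708, -0.0, -0.0]
force: [0.3, 0.1, -1.3]
grip_width: 0.0236
```

```bash
python3 - <<'E'
from plant import robot, eyes
from h import *
s=robot.state(); print(s['time_s'],s['position'],s['orientation'],s['grip_width'],s['force'],s['moment'])
save(eyes.capture("wrist"),"w11",(170,100,190,190),3.5)
E
```

```text
23.65 [0.54475831 0.22308319 0.1921327 ] [ 7.06451781e-01  7.07761114e-01 -2.51800605e-04 -1.52709845e-04] 0.02358796960703132 [ 0.34110047  0.08707181 -1.26207971] [-0.08848074  0.02685489  0.02216841]
```

View pics/w11.png

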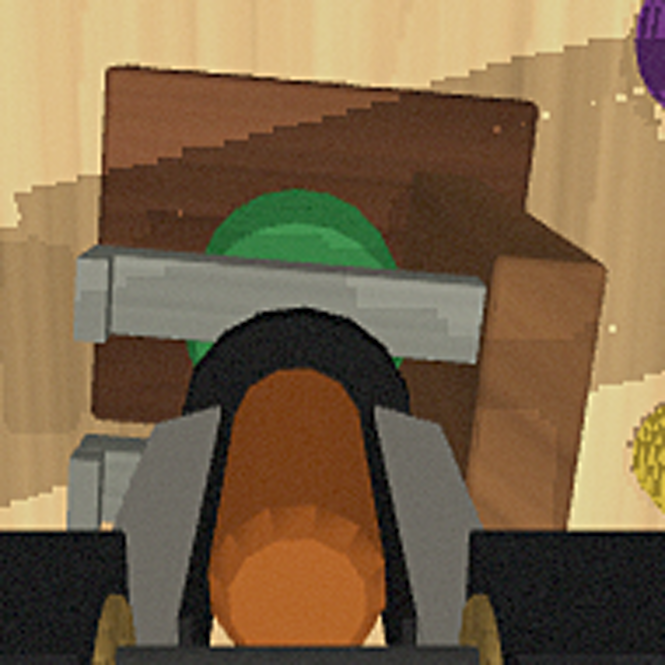

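The rod is between the prongs with the collar above them. I'll lower to contact.

Emit:
servo_tool(targets=[{"linear": [0, 0, 3], "yaw": 0, "gripper": 0}, {"linear": [0, 0, 1.5], "yaw": 0, "gripper": 0}, {"linear": [0, 0, 0], "yaw": 0, "gripper": 0}, {"linear": [0, 0, 0], "yaw": 0, "gripper": 0}])

```text
time_s: 24.1
position: [0.545, 0.2231, 0.1879]
orientation: [0.706, 0.708, -0.0, -0.0]
force: [-0.1, 0.3, -0.9]
grip_width: 0.0235
```

Emit:
servo_tool(targets=[{"linear": [0, 0, 0.7], "yaw": 0, "gripper": 0}, {"linear": [0, 0, 0], "yaw": 0, "gripper": 0}, {"linear": [0, 0, 0], "yaw": 0, "gripper": 0}])

```text
time_s: 24.4
position: [0.5451, 0.2231, 0.1879]
orientation: [0.706, 0.708, 0.0, 0.0]
force: [-0.6, -0.6, 3.2]
grip_width: 0.0235
```

The force rose to +3 N, so the collar is seated. I'll release and look before lifting.

Emit:
servo_tool(targets=[{"linear": [0, 0, 0], "yaw": 0, "gripper": 0.35}, {"linear": [0, 0, 0], "yaw": 0, "gripper": 0.5}, {"linear": [0, 0, 0], "yaw": 0, "gripper": 0.6}, {"linear": [0, 0, 0], "yaw": 0, "gripper": 0.6}, {"linear": [0, 0, 0], "yaw": 0, "gripper": 0.6}])

```text
time_s: 24.9
position: [0.545, 0.2231, 0.1871]
orientation: [0.706, 0.708, -0.0, -0.0]
force: [-0.0, -0.3, -0.4]
grip_width: 0.0558
```

Emit:
servo_tool(targets=[{"linear": [0, 0, -10], "yaw": 0, "gripper": 0.6}, {"linear": [0, 0, -25], "yaw": 0, "gripper": 0.6}, {"linear": [0, 0, -35], "yaw": 0, "gripper": 0.6}, {"linear": [0, 0, -35], "yaw": 0, "gripper": 0.6}, {"linear": [0, 0, -12], "yaw": 0, "gripper": 0.6}, {"linear": [0, 0, 0], "yaw": 0, "gripper": 0}, {"linear": [0, 0, 0], "yaw": 0, "gripper": 0}])

```text
time_s: 25.6
position: [0.5444, 0.2229, 0.3029]
orientation: [0.707, 0.708, -0.001, -0.001]
force: [0.1, 0.4, 0.1]
grip_width: 0.0438
```

```bash
python3 - <<'E'
from plant import robot, eyes
from h import *
s=robot.state(); print(s['time_s'],s['position'],s['orientation'],s['grip_width'],s['force'],s['moment'])
w=wcm(s,eyes.camera_model("wrist"))
save(eyes.capture("wrist"),"w12",(195,105,130,120),5)
print(proj(w,[.5452,.2216,.24]),proj(w,[.5452,.2216,.173]))
E
```

```text
25.6 [0.54441406 0.22291918 0.30287501] [ 7.06520678e-01  7.07691700e-01 -8.52283716e-04 -5.12976777e-04] 0.043779604645292014 [0.09501871 0.38704709 0.0888017 ] [-0.04611829  0.06660141  0.05430798]
[255.27362935 201.20635211] [255.20968035 183.5332106 ]
```

View pics/w12.png

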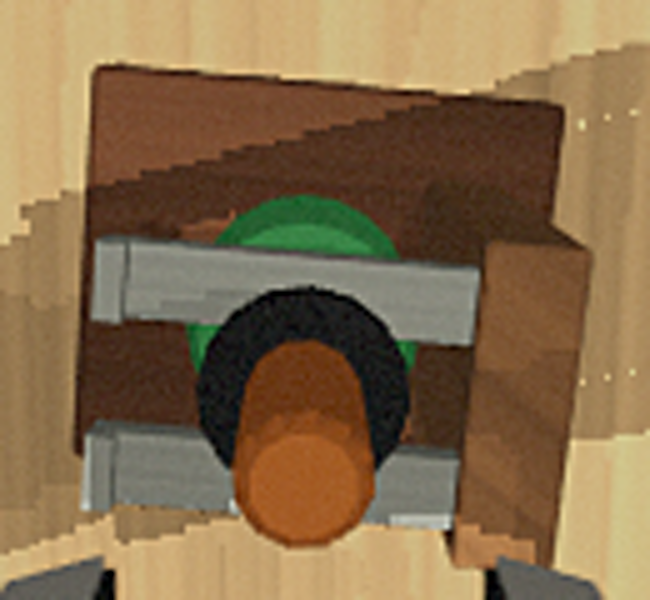

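The brush hangs exactly as at the start and is free of the fingers. Next the lid: I move to the far (clockwise) side of the tab.

Emit:
servo_tool(targets=[{"linear": [-15, -3, 0], "yaw": 0, "gripper": 0}, {"linear": [-30, -6, 0], "yaw": 0, "gripper": 0}, {"linear": [-40, -7, 0], "yaw": 0, "gripper": 0}, {"linear": [-40, -7, 0], "yaw": 0, "gripper": 0}, {"linear": [-40, -7, 0], "yaw": 0, "gripper": 0}, {"linear": [-40, -7, 0], "yaw": 0, "gripper": 0}, {"linear": [-40, -5, 0], "yaw": 0, "gripper": 0}, {"linear": [-31, -4, 0], "yaw": 0, "gripper": 0}, {"linear": [0, 0, 20], "yaw": 7.3, "gripper": 0}, {"linear": [0, 0, 35], "yaw": 7.3, "gripper": 0}, {"linear": [0, 0, 40], "yaw": 7.4, "gripper": 0}, {"linear": [0, 0, 35], "yaw": 0, "gripper": 0}, {"linear": [0, 0, 20], "yaw": 0, "gripper": 0}, {"linear": [0, 0, 6], "yaw": 0, "gripper": 0}, {"linear": [0, 0, 0], "yaw": 0, "gripper": 0}, {"linear": [0, 0, 0], "yaw": 0, "gripper": 0}])

```text
time_s: 27.25
position: [0.5001, -0.0535, 0.1492]
orientation: [0.829, 0.56, 0.0, 0.001]
force: [0.1, -0.3, 0.1]
grip_width: 0.0004
```

```bash
python3 - <<'E'
from plant import robot, eyes
from h import *
s=robot.state(); print(s['time_s'],s['position'],s['orientation'],s['grip_width'],s['force'],s['joints'])
save(eyes.capture("scene"),"s13",(130,50,170,120),4.5)
E
```

```text
27.25 [ 0.50006017 -0.05346089  0.14917262] [8.28619012e-01 5.59812425e-01 4.43280770e-04 6.20475452e-04] 0.00039516427435224615 [ 0.0556511  -0.32746016  0.08538767] [-2.78675869e-01  1.07852954e-01  1.77748311e+00 -1.24425641e-04
  1.25473608e+00  1.03839827e-01]
```

View pics/s13.png

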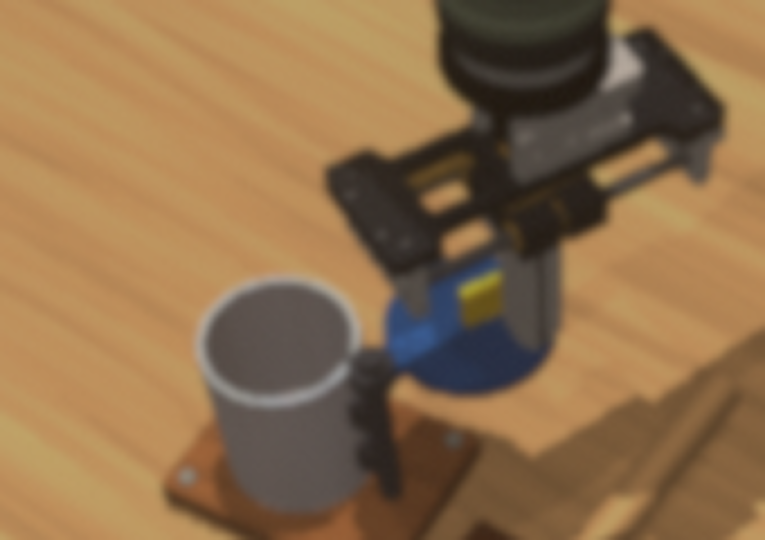

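Emit:
servo_tool(targets=[{"linear": [-6, 0, 3], "yaw": 0, "gripper": 0}, {"linear": [-8, 0, 0], "yaw": 0, "gripper": 0}, {"linear": [-8, 0, 0], "yaw": 0, "gripper": 0}, {"linear": [0, 0, 0], "yaw": 0, "gripper": 0}, {"linear": [-6.8, -0.7, 0], "yaw": -5, "gripper": 0}, {"linear": [-6.8, -0.7, 0], "yaw": -5, "gripper": 0}, {"linear": [-6.8, -0.7, 0], "yaw": -5, "gripper": 0}, {"linear": [-6.8, -0.7, 0], "yaw": -5, "gripper": 0}, {"linear": [-6.8, -0.7, 0], "yaw": -5, "gripper": 0}, {"linear": [-6.8, -0.7, 0], "yaw": -5, "gripper": 0}, {"linear": [-6.8, -0.7, 0], "yaw": -5, "gripper": 0}, {"linear": [-6.8, -0.7, 0], "yaw": -5, "gripper": 0}, {"linear": [-6.8, -0.7, 0], "yaw": -5, "gripper": 0}, {"linear": [-6.8, -0.7, 0], "yaw": -5, "gripper": 0}, {"linear": [0, 0, 0], "yaw": 0, "gripper": 0}])

```text
time_s: 28.8
position: [0.4853, -0.14, 0.1453]
orientation: [0.515, 0.857, -0.0, 0.0]
force: [-0.5, -0.2, 0.0]
grip_width: 0.0008
```

```bash
python3 - <<'E'
from plant import robot, eyes
from h import *
s=robot.state(); print(s['time_s'],s['position'],s['orientation'],s['force'],s['joints'])
p=s['position'][:2]-np.array([.5578,-.1145]); print(np.linalg.norm(p),np.degrees(np.arctan2(p[1],p[0])))
save(eyes.capture("scene"),"s14",(130,50,170,120),4.5)
E
```

```text
28.8 [ 0.48528677 -0.14002512  0.14527941] [ 5.14830399e-01  8.57292045e-01 -2.34745125e-05  9.73110608e-05] [-0.51289899 -0.15880649  0.00723748] [-4.52371186e-01  1.17862039e-01  1.77506863e+00 -6.74276274e-05
  1.24847227e+00 -9.41526544e-01]
0.07687457286552384 -160.60760831624037
```

View pics/s14.png

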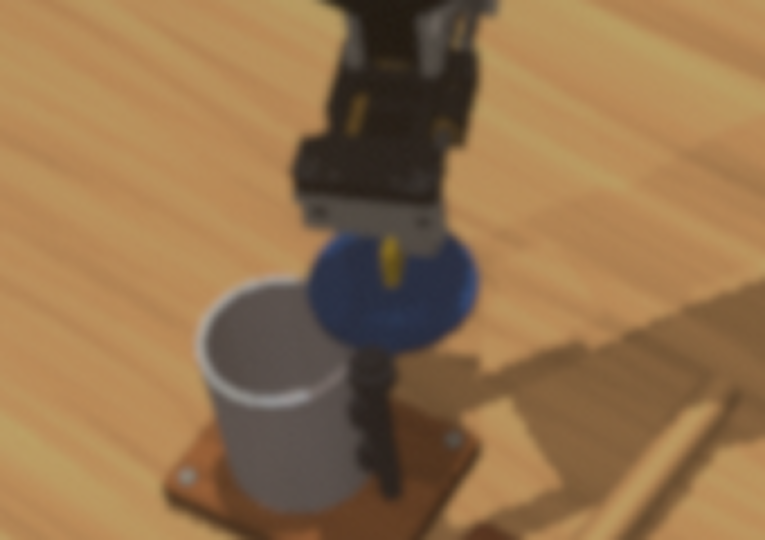

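Emit:
servo_tool(targets=[{"linear": [-6.8, -0.7, 0], "yaw": -5, "gripper": 0}, {"linear": [-6.8, -0.7, 0], "yaw": -5, "gripper": 0}, {"linear": [-6.8, -0.7, 0], "yaw": -5, "gripper": 0}, {"linear": [-6.8, -0.7, 0], "yaw": -5, "gripper": 0}, {"linear": [-6.8, -0.7, 0], "yaw": -5, "gripper": 0}, {"linear": [-6.8, -0.7, 0], "yaw": -5, "gripper": 0}, {"linear": [-6.8, -0.7, 0], "yaw": -5, "gripper": 0}, {"linear": [-6.8, -0.7, 0], "yaw": -5, "gripper": 0}, {"linear": [-6.8, -0.7, 0], "yaw": -5, "gripper": 0}, {"linear": [-6.8, -0.7, 0], "yaw": -5, "gripper": 0}, {"linear": [-6.8, -0.7, 0], "yaw": -5, "gripper": 0}, {"linear": [-6.8, -0.7, 0], "yaw": -5, "gripper": 0}, {"linear": [0, 0, 0], "yaw": 0, "gripper": 0}])

```text
time_s: 30.15
position: [0.5455, -0.1899, 0.1452]
orientation: [0.017, 1.0, 0.0, 0.0]
force: [0.1, -0.2, 0.7]
grip_width: 0.0004
```

Emit:
servo_tool(targets=[{"linear": [-6, 0, 0], "yaw": -4, "gripper": 0}, {"linear": [0, 0, 0], "yaw": 0, "gripper": 0}])

```text
time_s: 30.35
position: [0.5511, -0.19, 0.1453]
orientation: [-0.017, 1.0, 0.0, 0.0]
force: [-0.5, -0.1, -0.7]
grip_width: 0.0009
```

Emit:
servo_tool(targets=[{"linear": [-4, 0, 0], "yaw": -2, "gripper": 0}, {"linear": [0, 0, 0], "yaw": 0, "gripper": 0}])

```text
time_s: 30.55
position: [0.5544, -0.1899, 0.1452]
orientation: [-0.034, 0.999, 0.0, -0.001]
force: [-1.6, 0.4, 0.8]
grip_width: 0.0003
```

Emit:
servo_tool(targets=[{"linear": [-3, 0, 0], "yaw": 0, "gripper": 0}, {"linear": [0, 0, 0], "yaw": 0, "gripper": 0}])

```text
time_s: 30.75
position: [0.5546, -0.1899, 0.1451]
orientation: [-0.035, 0.999, 0.0, -0.004]
force: [-8.4, -0.9, 5.4]
grip_width: 0.0005
```

Emit:
servo_tool(targets=[{"linear": [-2, 0, 0], "yaw": 0, "gripper": 0}, {"linear": [0, 0, 0], "yaw": 0, "gripper": 0}])

```text
time_s: 30.95
position: [0.5547, -0.1899, 0.1451]
orientation: [-0.035, 0.999, 0.0, -0.006]
force: [-13.6, -1.4, 7.5]
grip_width: 0.0004
```

The lid is against its shut stop: the force climbs and nothing moves. I'll back off, rise and move aside to check.

Emit:
servo_tool(targets=[{"linear": [8, 0, 0], "yaw": 0, "gripper": 0}, {"linear": [12, 0, 0], "yaw": 0, "gripper": 0}, {"linear": [0, 0, -20], "yaw": 0, "gripper": 0}, {"linear": [0, 0, -40], "yaw": 0, "gripper": 0}, {"linear": [0, 0, -40], "yaw": 0, "gripper": 0}, {"linear": [0, 0, -40], "yaw": 0, "gripper": 0}, {"linear": [40, 0, 0], "yaw": 0, "gripper": 0}, {"linear": [40, 0, 0], "yaw": 0, "gripper": 0}, {"linear": [20, 0, 0], "yaw": 0, "gripper": 0}, {"linear": [0, 0, 0], "yaw": 0, "gripper": 0}, {"linear": [0, 0, 0], "yaw": 0, "gripper": 0}])

```text
time_s: 32.05
position: [0.4406, -0.1983, 0.2856]
orientation: [-0.035, 0.999, -0.0, 0.001]
force: [1.0, -0.1, 0.8]
grip_width: 0.0
```

```bash
python3 - <<'E'
from plant import robot, eyes
from h import *
s=robot.state(); print(s['time_s'],s['position'],s['force'])
save(eyes.capture("top"),"t15",(110,130,265,170),3); save(eyes.capture("scene"),"s15",None,1.4)
E
```

```text
32.05 [ 0.44057116 -0.19829238  0.28557958] [ 0.9668122  -0.06959847  0.80323607]
```

View pics/t15.png

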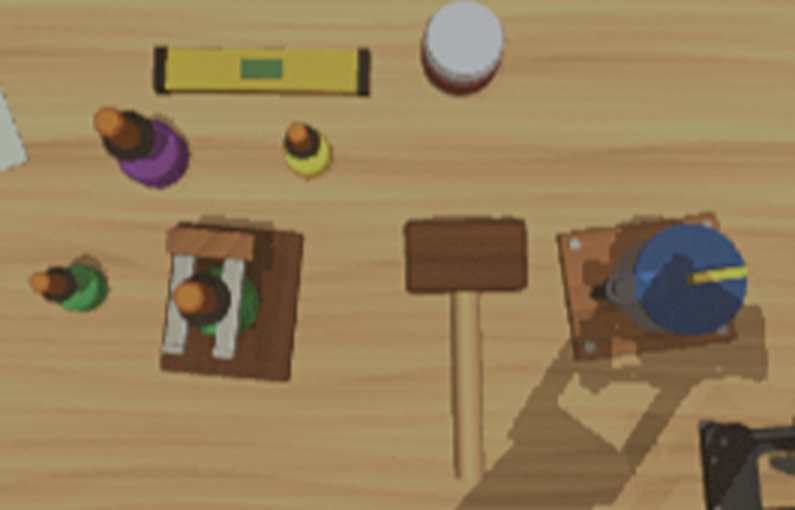

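View pics/s15.png

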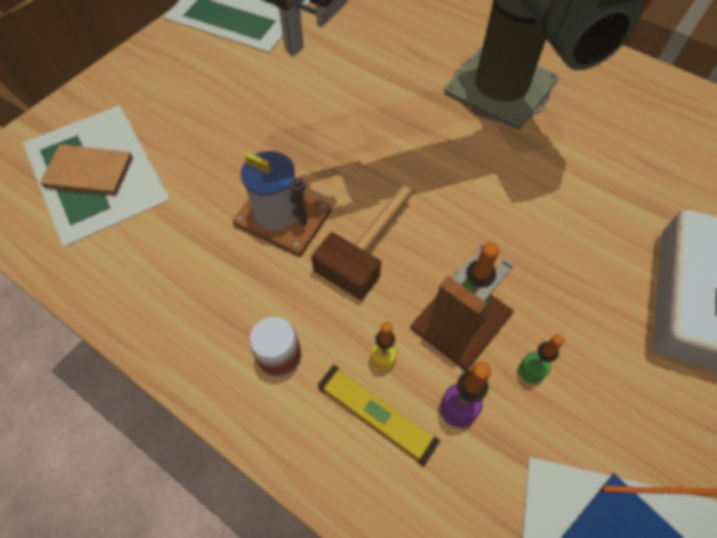

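The cover is shut and parallel to the board edge: disc at (690,280) in the top crop, tab at (717,275). The brush hangs upright in the rack at (203,298), and the mallet, tin and level are unmoved. I'll hand in.

```bash
python3 - <<'E'
from plant import robot
print(robot.close_job())
E
```

```text
the job is handed in; nothing more can be done
None
```

The job is done and handed in at about 32 s, well under the 72 s limit.

- **Cover opened:** I pushed it by its tab until the force rose against the open stop. The top view showed the pot mouth clear.
- **Scrub:** I took the larger green brush from the rack and made two full strokes. Each went down to a press of roughly 2.5 N on the bottom, then up to the rim.
- **Brush hung back:** I lowered it until the collar touched the prongs, then released it. The wrist picture afterwards matched the one taken before I picked it up.
- **Cover shut:** Only then did I push it back against its closed stop. The push reached about 14 N, with no further movement.

In the last top and scene pictures the cover is shut and the brush hangs upright. The mallet, tin and level are where they started, and the gripper is clear of everything.

- **Refused call:** One move call was refused because rows lacked a yaw value. Nothing moved, and I sent it again complete.
- **Offset on return:** I came back to the rack about 1 mm off and corrected it before hanging the brush.
- **Camera bias:** The wrist camera read about 3 mm off in Y against the other measurements, so I allowed for that at the pot.

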